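# Sort the dried tool handles by length into their fitted trays

## Robot

A 6-joint arm with a two-finger parallel gripper is mounted at the origin on a cart in front of the work surface, level with it; the furniture and walls round the work are solid. World frame = base frame: x ahead of the robot, y to its left, z up, the work surface at z = 0. Lengths are in m, angles in rad, forces in N, time in s.
With the tool pointing down it reaches from about 0.35 to 0.775 m from the base axis. Payload 5.5 kg.
Tool frame: the origin (TCP) lies at the very end of the fingers, on their centre line; the grasp point (between the pads) lies env.grasp_offset behind it (env.grasp_offset is the distance from the TCP to the grasp point, in m); x points along the fingers, y is the direction in which the jaws open and shut, and the axes are right-handed (so a half turn about x gives the same grasp; the last joint's range is limited). The gripper opens to 85 mm and grips with 20 to 120 N. Pads are 22 mm wide; open, the fingers measure 114 mm over their backs; the gripper's body (76 mm by 85 mm) begins 54 mm behind the grasp point. The pads swing forward as they close: fully open they stand 13 mm farther back than shut.
Start: joints at [-1.253, 0.313, 0.046, 1.304, 0, 1.431], TCP at [0.254, -0.516, 0.231] pointing down, gripper open.
Joint ranges: [-2.76, 2.76], [-0.86, 1.69], [-1.03, 1.26], [-2.2, 2.34], [-1.47, 1.5], [-3.14, 3.14]. Speed limits (rad/s): [2.57, 2.57, 3.14, 3.14, 3.14, 3.14].

## Interface

Orientations are given as a unit quaternion [w, x, y, z].
In Python, from workcell import get_state, viewer, job, env gives the robot as it stands.
- The arm moves only by the tool send_rows, never from a script. Its argument "plan" is a list of rows, each a list of 6 numbers: the shift along the tool's x, y, z in mm, then the turn, a rotation vector about the tool's x, y, z in degrees. A call has exactly 10 rows; each row is the pose to reach, as a shift and turn from the pose commanded when the call began, along the tool's axes at that moment; what a row does not reach only later rows make up. A row lasts 1/8 s, in which the tool goes at most 62.5 mm and 10.7 degrees, less where a joint would pass 70% of its speed; a pose out of reach is approached as far as the arm can. A call with a gripper value outside its range is refused whole. "claw" is the finger opening in mm, from 0 to 85.4, set as the call begins (left out, the last holds). The fingers move at their own pace and stop on an object; "newtons" is the grip in N (left out, the last holds). Time passes only in rows, so rows that repeat a pose let the fingers close, or fill a call up. It gives the time, the measured TCP pose, the force and the opening at its end, in the units of the state.
- get_state(): the state, without advancing time (a new reading comes with each control period).
- viewer.read_camera(name): name is "scene" or "top" or "wrist"; returns a dict with "frame" (480x640x3 uint8, blue, green, red), "mtx" (3x3 intrinsics, pixels), "rvec" (rotation vector, rad) and "tvec" (3), from world to camera coordinates, as OpenCV has them. Camera axes: x right, y down, z forward; pixel columns grow to the right and rows downward; lengths in m; the calibration is good to about 2 mm. A picture is of the moment at which its call begins. There is no depth.
- job.hand_in(): hands the job in, once; it reports no verdict.
The state is a dict: "clock": time; "joint_pos": joint angles; "qvel": joint speeds; "tau": joint torques, N m; "tcp_pos": TCP position; "orientation": TCP orientation; "wrist_force": force on the tool from outside, world axes, zero at the start; "ft_torque": the same for the moment, N m; "finger_gap": finger opening in m.
Only numpy, scipy, OpenCV 4.12 (cv2) and the standard library are available. Lean on these libraries where they do the work, as an engineer would, in place of code of your own. Each camera call takes 0.05 s, during which the arm holds its last target.

## Task

Put the three oiled and dried tool handles away, the two that stand in the caddy and the one lying beside it on the bench: lay each down in the empty place of the tray made for its length, beside its fellow, so that it lies home in both notches between the end boards. Set the handles down, do not drop them or let one fall over, and leave the stored handles and the other things where they are.

Things in the scene. Friction and masses are not known exactly. Their poses are not given: they have to be found in the camera images.
- short_handle_center (a point): The short loose handle: plain wood, octagonal, 30 mm across flats, 115 mm long with its 12 mm steel ferrule (24 mm dia.), 50 to 150 g. It starts upright, butt down, in a caddy pocket. It stands free on its flat butt too, if set down so. The point is its centre, 57.5 mm from either end; z runs from butt to ferrule; x, y are square to flats (a flat every 45 degrees).
- medium_handle_center (a point): The medium loose handle: plain wood, octagonal, 30 mm across flats, 140 mm long with its 12 mm steel ferrule (24 mm dia.), 50 to 150 g. It starts lying on one flat on the bench between caddy and trays. It stands free on its flat butt too, if set down so. The point is its centre, 70.0 mm from either end; z runs from butt to ferrule; x, y are square to flats (a flat every 45 degrees).
- long_handle_center (a point): The long loose handle: plain wood, octagonal, 30 mm across flats, 165 mm long with its 12 mm steel ferrule (24 mm dia.), 50 to 150 g. It starts upright, butt down, in a caddy pocket. It stands free on its flat butt too, if set down so. The point is its centre, 82.5 mm from either end; z runs from butt to ferrule; x, y are square to flats (a flat every 45 degrees).
- short_tray_place (a point): The empty place of the tray for short handles (115 mm): where the centre of a seated handle lies, 40 mm above the bench, on one of its flats. x runs along the handle (the ferrule may be at either end), z is up, +y points to the taken place 66 mm away. Open between the bearers for 33 mm along x either way, down to the base.
- short_tray: Fixed wooden tray for short handles, 147 x 134 mm (x, y), origin under its centre: base 9 mm thick; end boards 12 mm thick, 42 mm high, bevelled inside above 29 mm, 123 mm apart below that (4 mm spare at each end of a handle); two bearers across it, 14 mm thick, centred at x = +-40 mm, 35 mm high, with 45-degree notches at y = +-33 mm, their floors 25 mm up.
- short_tray_taken (a point): The taken place of that tray: where the centre of its stored handle belongs; axes as for the empty place.
- short_stored_center (a point): Centre of the short handle (30 mm across flats, 115 mm long) already lying in the taken place; 36 mm are free between it and a handle in the empty place. It stays.
- medium_tray_place (a point): The empty place of the tray for medium handles (140 mm): where the centre of a seated handle lies, 40 mm above the bench, on one of its flats. x runs along the handle (the ferrule may be at either end), z is up, +y points to the taken place 66 mm away. Open between the bearers for 33 mm along x either way, down to the base.
- medium_tray: Fixed wooden tray for medium handles, 172 x 134 mm (x, y), origin under its centre: base 9 mm thick; end boards 12 mm thick, 42 mm high, bevelled inside above 29 mm, 148 mm apart below that (4 mm spare at each end of a handle); two bearers across it, 14 mm thick, centred at x = +-40 mm, 35 mm high, with 45-degree notches at y = +-33 mm, their floors 25 mm up.
- medium_tray_taken (a point): The taken place of that tray: where the centre of its stored handle belongs; axes as for the empty place.
- medium_stored_center (a point): Centre of the medium handle (30 mm across flats, 140 mm long) already lying in the taken place; 36 mm are free between it and a handle in the empty place. It stays.
- long_tray_place (a point): The empty place of the tray for long handles (165 mm): where the centre of a seated handle lies, 40 mm above the bench, on one of its flats. x runs along the handle (the ferrule may be at either end), z is up, +y points to the taken place 66 mm away. Open between the bearers for 33 mm along x either way, down to the base.
- long_tray: Fixed wooden tray for long handles, 197 x 134 mm (x, y), origin under its centre: base 9 mm thick; end boards 12 mm thick, 42 mm high, bevelled inside above 29 mm, 173 mm apart below that (4 mm spare at each end of a handle); two bearers across it, 14 mm thick, centred at x = +-40 mm, 35 mm high, with 45-degree notches at y = +-33 mm, their floors 25 mm up.
- long_tray_taken (a point): The taken place of that tray: where the centre of its stored handle belongs; axes as for the empty place.
- long_stored_center (a point): Centre of the long handle (30 mm across flats, 165 mm long) already lying in the taken place; 36 mm are free between it and a handle in the empty place. It stays.
- caddy_rim (a point): Centre of the top of the fixed plywood caddy, 102 x 102 x 82 mm, x and y along its sides: four pockets 42 mm square, centres 24 mm off the middle in x and y, walls and floor 6 mm; two of them hold the short and the long loose handle, sticking out 39 and 89 mm. From the caddy to the nearest tray the bench is bare but for the other things listed.
- screw_jar_center (a point): Centre of a clear jar of screws with a red lid, 66 mm dia., 86 mm high, standing on the bench; leave it standing.
- offcut_center (a point): Centre of a dark hardwood offcut, 90 x 55 x 32 mm (x, y, z), flat on the bench; leave it.
- sanding_block_center (a point): Centre of a sanding block, 64 x 115 x 36 mm (x, y, z), flat on the bench; leave it.

How it is judged:
At the end, for the whole second after the job is handed in: Each loose handle lies at rest in the empty place of the tray of its own length, either way round: centre within 6 mm along, 5 mm across, 4 mm in height, and along the place within 0.06 rad. The stored handles lie in their own places to the same tolerances (x of short_handle_center in the frame of short_tray_place between -0.006 and 0.006 m and y of short_handle_center in the frame of short_tray_place between -0.005 and 0.005 m and z of short_handle_center in the frame of short_tray_place between -0.004 and 0.004 m and angle between the z axis of short_handle_center and the x axis of short_tray_place, either way round below 0.06 rad and linear speed of each of short_handle, medium_handle, long_handle below 0.02 m/s and x of short_stored_center in the frame of short_tray_taken between -0.006 and 0.006 m and y of short_stored_center in the frame of short_tray_taken between -0.005 and 0.005 m and z of short_stored_center in the frame of short_tray_taken between -0.004 and 0.004 m and angle between the z axis of short_stored_center and the x axis of short_tray_taken, either way round below 0.06 rad and x of medium_handle_center in the frame of medium_tray_place between -0.006 and 0.006 m and y of medium_handle_center in the frame of medium_tray_place between -0.005 and 0.005 m and z of medium_handle_center in the frame of medium_tray_place between -0.004 and 0.004 m and angle between the z axis of medium_handle_center and the x axis of medium_tray_place, either way round below 0.06 rad and x of medium_stored_center in the frame of medium_tray_taken between -0.006 and 0.006 m and y of medium_stored_center in the frame of medium_tray_taken between -0.005 and 0.005 m and z of medium_stored_center in the frame of medium_tray_taken between -0.004 and 0.004 m and angle between the z axis of medium_stored_center and the x axis of medium_tray_taken, either way round below 0.06 rad and x of long_handle_center in the frame of long_tray_place between -0.006 and 0.006 m and y of long_handle_center in the frame of long_tray_place between -0.005 and 0.005 m and z of long_handle_center in the frame of long_tray_place between -0.004 and 0.004 m and angle between the z axis of long_handle_center and the x axis of long_tray_place, either way round below 0.06 rad and x of long_stored_center in the frame of long_tray_taken between -0.006 and 0.006 m and y of long_stored_center in the frame of long_tray_taken between -0.005 and 0.005 m and z of long_stored_center in the frame of long_tray_taken between -0.004 and 0.004 m and angle between the z axis of long_stored_center and the x axis of long_tray_taken, either way round below 0.06 rad); the robot touches nothing.
It fails at once if a bystander (jar, offcut or sanding block) is pushed more than 30 mm or knocked over (distance of any of screw_jar_center, offcut_center, sanding_block_center from where it was at the start of the episode above 0.03 m).
It fails at once if a stored handle is knocked out of its place (more than 20 mm) (distance between short_stored_center and short_tray_taken above 0.02 m or distance between medium_stored_center and medium_tray_taken above 0.02 m or distance between long_stored_center and long_tray_taken above 0.02 m).
It fails at once if a loose handle is dropped, thrown or falls over (moves faster than 0.8 m/s out of the fingers) ((linear speed of short_handle above 0.8 m/s and contact force between short_handle and the fingers below 0.5 N) or (linear speed of medium_handle above 0.8 m/s and contact force between medium_handle and the fingers below 0.5 N) or (linear speed of long_handle above 0.8 m/s and contact force between long_handle and the fingers below 0.5 N)).
It also fails if it takes over 72 s, if anything falls off the work surface, if the arm or the gripper's body presses on something with over 40 N, if the wrist force passes 120 N, or if a joint passes its speed limit or range.

## Working session

There is one attempt and no reset: what is moved stays moved. The work goes in short steps, Python scripts to look and compute and a tool call to move; the robot and the scene stay as the last step left them, time stands still between calls to the robot, and variables do not carry over. Pictures are saved under pics/ and viewed, and the job is handed in when it is done.

Besides the shell and the picture viewer there is one more tool, called after "Request:" as name(argument=value, ...) on one line, values as JSON. send_rows: Moves the arm, as the interface text tells. Its arguments: {"type":"object","properties":{"plan":{"type":"array"},"claw":{"type":"number"},"newtons":{"type":"number"}},"required":["plan"]}

```bash
ls; mkdir -p pics
python3 - <<'E'
from workcell import get_state, viewer, job, env
import cv2,numpy as np
print(get_state()); print(env.grasp_offset)
for n in ["scene","top","wrist"]:
    d=viewer.read_camera(n); cv2.imwrite(f"pics/{n}0.png",d["frame"]); np.savez(f"pics/{n}0.npz",**d)
    R=cv2.Rodrigues(d["rvec"])[0]; print(n,d["mtx"].tolist(),(-R.T@d["tvec"].ravel()).tolist(),R[2])
E
```

```text
pics
{'clock': 0.0, 'joint_pos': array([-1.25258373e+00,  3.13984780e-01,  4.49811957e-02,  1.30360112e+00,
        7.41197606e-06,  1.43117820e+00]), 'qvel': array([ 1.52393903e-04, -1.44875099e-03, -3.07697093e-04,  6.53369042e-05,
       -3.61154203e-04, -1.95525337e-03]), 'tau': array([ 1.13152277e-03, -4.80627608e+01,  2.98532850e+01,  1.93736394e-02,
        7.16635464e-05,  5.14498311e-06]), 'tcp_pos': array([ 0.25397476, -0.51530137,  0.23041867]), 'orientation': array([-0.15982049, -0.68860587, -0.16109458,  0.68871468]), 'wrist_force': array([0.43635153, 0.04114716, 1.02485513]), 'ft_torque': array([-0.00062239, -0.04117402,  0.02895525]), 'finger_gap': 0.08535760828648903}
0.0187
scene [[475.37818398152257, 0.0, 320.2103433795891], [0.0, 475.37818398152257, 241.78418596702835], [0.0, 0.0, 1.0]] [-0.051376469474820656, 0.56493148661633, 0.6390199127182034] [ 0.61253254 -0.54837307 -0.56928979]
top [[436.7541242856857, 0.0, 322.93808539908304], [0.0, 436.7541242856857, 242.33564206322833], [0.0, 0.0, 1.0]] [0.3574214047419411, 0.04481350655471395, 1.1827888015799404] [ 0.15213548 -0.0120885  -0.98828572]
wrist [[400.6903826306706, 0.0, 315.0126982588015], [0.0, 400.6903826306706, 235.05665903351561], [0.0, 0.0, 1.0]] [0.31540487943848644, -0.4857884181318978, 0.3732737857291924] [-0.24370212 -0.11842148 -0.96259318]
```

View pics/scene0.png

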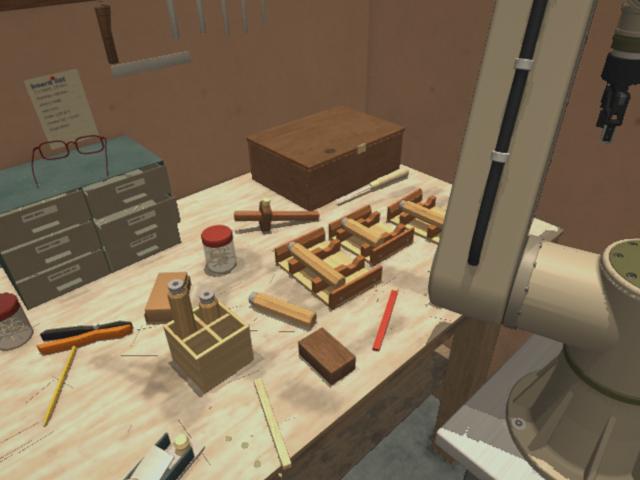

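View pics/top0.png

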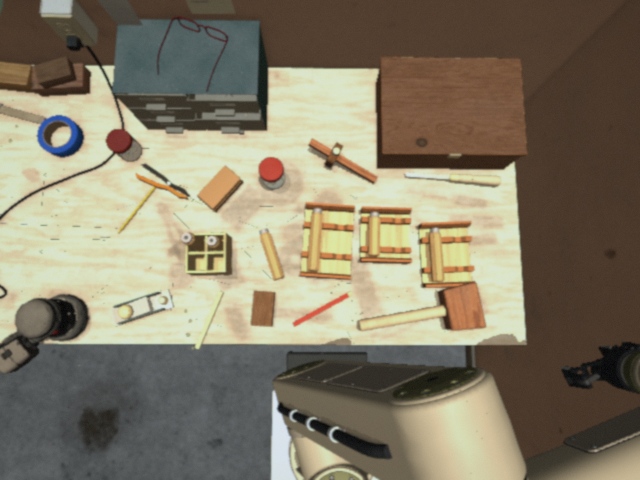

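View pics/wrist0.png

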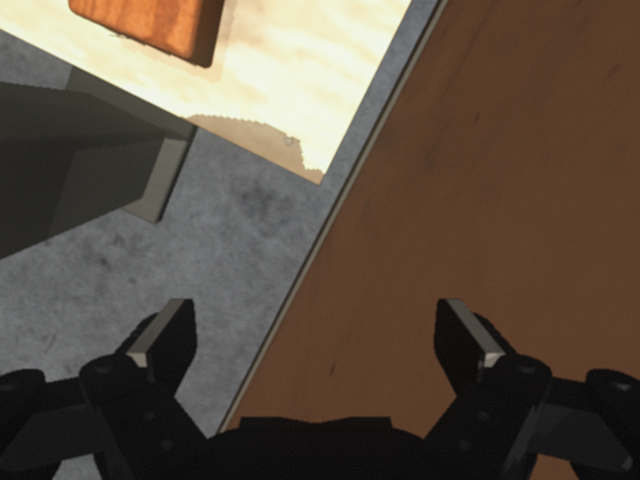

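The scene view shows the caddy at about (208,350) with two handles standing in it, the medium handle lying near (282,308) and the trays from (328,268) to (415,215). In the top view the trays look long, short, medium from left to right, with the stored handles on the left (columns 316, 375, 436). Next I measure.

```bash
cat > h.py <<'E'
import numpy as np, cv2
def load(n): d=np.load(n); return {k:d[k] for k in d}
def ray(d,uv):
    R=cv2.Rodrigues(d["rvec"])[0]; c=-R.T@d["tvec"].ravel()
    p=np.array([uv[0],uv[1],1.]); v=R.T@np.linalg.solve(d["mtx"],p); return c,v/np.linalg.norm(v)
def plane(d,uv,z): c,v=ray(d,uv); return c+v*(z-c[2])/v[2]
def tri(d1,u1,d2,u2):
    c1,v1=ray(d1,u1);c2,v2=ray(d2,u2)
    A=np.stack([v1,-v2],1); s=np.linalg.lstsq(A,c2-c1,rcond=None)[0]
    a,b=c1+v1*s[0],c2+v2*s[1]; return (a+b)/2,np.linalg.norm(a-b)
def proj(d,P): return cv2.projectPoints(np.array(P,float).reshape(-1,3),d["rvec"],d["tvec"],d["mtx"],None)[0].reshape(-1,2)
E
python3 - <<'E'
from h import *
t=load("pics/top0.npz")["frame"]; s=load("pics/scene0.npz")["frame"]
cv2.imwrite("pics/t1.png",cv2.resize(t[195:295,170:300],None,fx=6,fy=6,interpolation=2))
cv2.imwrite("pics/t2.png",cv2.resize(t[195:295,295:480],None,fx=4.3,fy=4.3,interpolation=2))
cv2.imwrite("pics/s1.png",cv2.resize(s[260:400,140:340],None,fx=4,fy=4,interpolation=2))
cv2.imwrite("pics/s2.png",cv2.resize(s[180:310,265:465],None,fx=4,fy=4,interpolation=2))
E
```

```text
(no output)
```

View pics/t1.png

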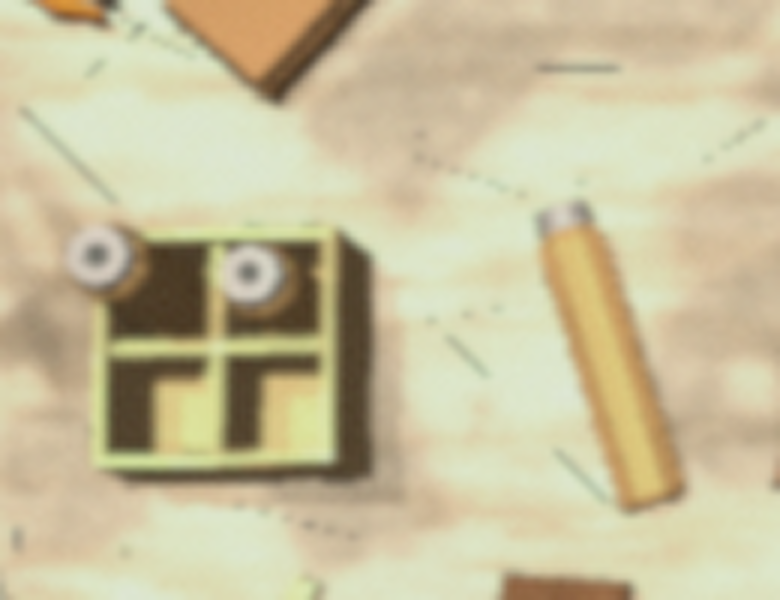

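View pics/t2.png

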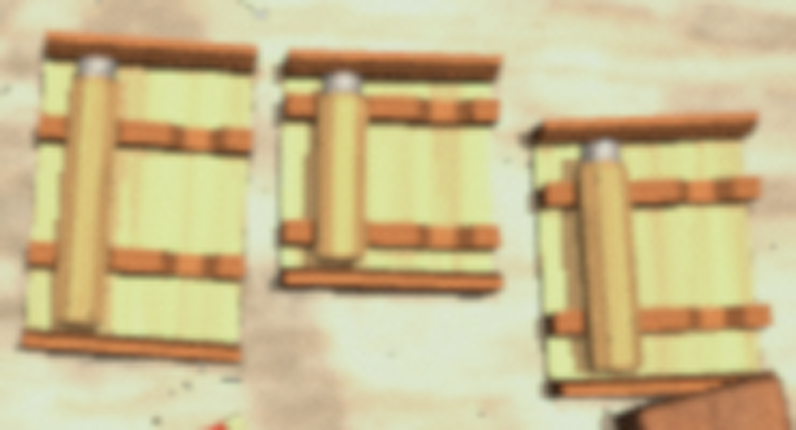

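View pics/s1.png

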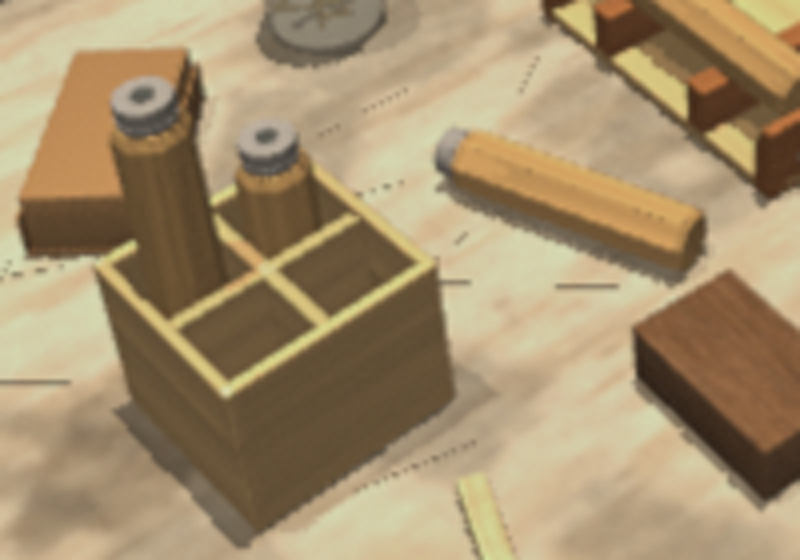

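View pics/s2.png

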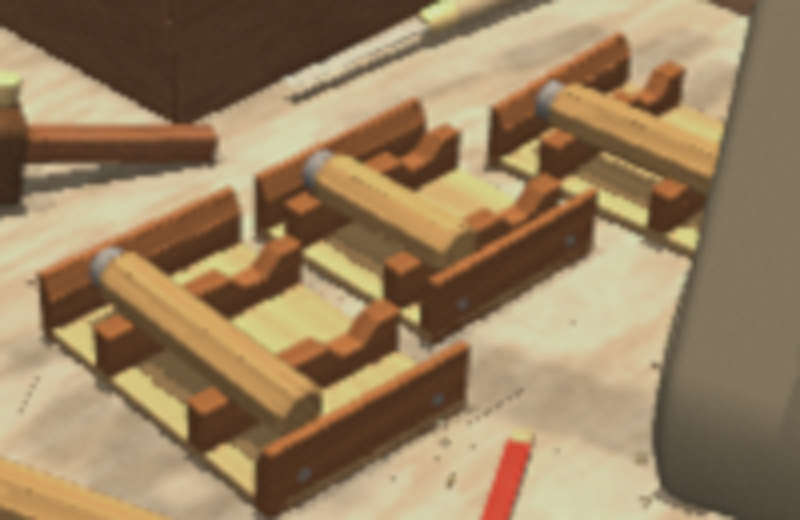

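Run:
```python
from h import *
np.set_printoptions(precision=4,suppress=True)
T=load("pics/top0.npz");S=load("pics/scene0.npz")
t1=lambda u,v:((u+.5)/6+170-.5,(v+.5)/6+195-.5)
t2=lambda u,v:((u+.5)/4.3+295-.5,(v+.5)/4.3+195-.5)
s1=lambda u,v:((u+.5)/4+140-.5,(v+.5)/4+260-.5)
s2=lambda u,v:((u+.5)/4+265-.5,(v+.5)/4+180-.5)
print("long",tri(T,t1(97,255),S,s1(142,97)))
print("short",tri(T,t1(248,272),S,s1(269,139)))
for c in [(98,230),(338,230),(338,463),(98,465)]: print("rim",plane(T,t1(*c),.082))
print("rim tri", tri(T,t1(98,465),S,s1(228,388)),tri(T,t1(338,463),S,s1(436,262)))
print("med fer",tri(T,t1(562,212),S,s1(448,150)), "butt",tri(T,t1(655,495),S,s1(690,240)))
print("med top z.03 ", plane(T,t1(572,235),.03),plane(T,t1(648,480),.03))
# stored axes tops
for n,a,b,sa,sb in [("L",(97,62),(78,325),(104,262),(305,405)),("S",(344,80),(338,258),(318,165),(465,235)),("M",(600,148),(614,362),None,None)]:
    print(n,plane(T,t2(*a),.05),plane(T,t2(*b),.05), sa and tri(T,t2(*a),S,s2(*sa)), sb and tri(T,t2(*b),S,s2(*sb)))
for n,a,b in [("L",(194,139),(189,264)),("S",(444,111),(440,238)),("M",(700,191),(709,318))]:
    print(n,"notch",plane(T,t2(*a),.03),plane(T,t2(*b),.03))
```

```text
long (array([0.5236, 0.3532, 0.1706]), np.float64(0.0006091774965374708))
short (array([0.5246, 0.3059, 0.1204]), np.float64(0.002418998351505079))
rim [0.5491 0.3806 0.082 ]
rim [0.5497 0.279  0.082 ]
rim [0.4505 0.2753 0.082 ]
rim [0.4492 0.3755 0.082 ]
rim tri (array([0.449 , 0.3749, 0.0839]), np.float64(7.157723619577387e-05)) (array([0.4511, 0.2759, 0.0818]), np.float64(0.0014850657462634244))
med fer (array([0.5703, 0.1926, 0.0164]), np.float64(0.0005725487943503264)) butt (array([0.4422, 0.1477, 0.0157]), np.float64(0.0011467993643069054))
med top z.03  [0.5572 0.186  0.03  ] [0.4481 0.15   0.03  ]
L [0.6212 0.0466 0.05  ] [0.4584 0.0571 0.05  ] (array([0.6229, 0.0471, 0.0444]), np.float64(0.001280704407524485)) (array([0.4583, 0.0569, 0.0478]), np.float64(0.0007315054016840118))
S [ 0.6108 -0.106   0.05  ] [ 0.5001 -0.1008  0.05  ] (array([ 0.6124, -0.1064,  0.0447]), np.float64(0.0010172355566922284)) (array([ 0.4979, -0.1015,  0.0541]), np.float64(0.004088073871560443))
M [ 0.5691 -0.2631  0.05  ] [ 0.4376 -0.267   0.05  ] None None
L notch [ 0.577  -0.0142  0.03  ] [ 0.4983 -0.011   0.03  ]
S notch [ 0.5958 -0.1712  0.03  ] [ 0.5154 -0.1669  0.03  ]
M notch [ 0.546  -0.3303  0.03  ] [ 0.4665 -0.3324  0.03  ]
```

The triangulated heights agree with the text: long top 171 mm, short top 120 mm, rim 82–84 mm, and notches about 80 mm apart. I'll go to the medium handle, taking a wrist look at the trays on the way.

```bash
cat > m.py <<'E'
import numpy as np
from scipy.spatial.transform import Rotation as Ro
from workcell import get_state, viewer, env
import cv2
np.set_printoptions(precision=4,suppress=True)
def Rq(q): return Ro.from_quat([q[1],q[2],q[3],q[0]])
def frame(a,y):
    a=np.array(a,float);a/=np.linalg.norm(a);y=np.array(y,float);y-=a*(a@y);y/=np.linalg.norm(y)
    return Ro.from_matrix(np.stack([a,y,np.cross(a,y)],1))
def go(p,R=None,s=None):
    s=s or get_state(); R0=Rq(s["orientation"])
    sh=R0.inv().apply(np.array(p)-s["tcp_pos"])*1000
    rv=(R0.inv()*R).as_rotvec(degrees=True) if R is not None else np.zeros(3)
    print("row",np.round(sh,1),np.round(rv,2),"max|sh|",round(np.linalg.norm(sh)),"rot",round(np.linalg.norm(rv),1))
def st():
    s=get_state();m=Rq(s["orientation"]).as_matrix()
    print("t",round(s["clock"],2),"tcp",s["tcp_pos"],"x",m[:,0],"y",m[:,1],"gap",round(s["finger_gap"]*1000,1),"F",s["wrist_force"],"j",s["joint_pos"]);return s
def snap(n,name):
    d=viewer.read_camera(n); cv2.imwrite(f"pics/{name}.png",d["frame"]); np.savez(f"pics/{name}.npz",**d); return d
E
python3 - <<'E'
from m import *
st()
down=[0,0,-1]
for y in ([0,1,0],[0,-1,0]): go([.48,-.2,.33],frame(down,y))
a=np.radians(18.8)
for sg in (1,-1): go([.506,.17,.12],frame(down,[-sg*np.sin(a),sg*np.cos(a),0]))
E
```

```text
t 0.15 tcp [ 0.254  -0.5154  0.2306] x [-0.0005  0.0013 -1.    ] y [ 0.442  -0.897  -0.0014] gap 85.4 F [ 0.2052 -0.9683  0.3129] j [-1.2525  0.3139  0.0453  1.3036 -0.      1.4312]
row [ -99.1 -183.2 -342.1] [-153.77   -0.11    0.01] max|sh| 401 rot 153.8
row [ -99.1 -183.2 -342.1] [26.23  0.01  0.08] max|sh| 401 rot 26.2
row [ 111.4 -503.3 -529. ] [-172.57   -0.12   -0.01] max|sh| 739 rot 172.6
row [ 111.4 -503.3 -529. ] [ 7.43 -0.    0.08] max|sh| 739 rot 7.4
```

Request:
send_rows(plan=[[-60,-60,-60,6,0,0],[-99,-120,-120,12,0,0],[-99,-150,-180,18,0,0],[-99,-183,-240,26.2,0,0],[-99,-183,-300,26.2,0,0],[-99,-183,-342,26.2,0,0],[-99,-183,-342,26.2,0,0],[-99,-183,-342,26.2,0,0],[-99,-183,-342,26.2,0,0],[-99,-183,-342,26.2,0,0]], claw=70, newtons=40)

```text
clock: 1.4
tcp_pos: [0.4792, -0.2012, 0.3302]
orientation: [0.0, -0.707, 0.0, 0.707]
wrist_force: [0.0, -0.1, 0.1]
finger_gap: 0.0699
```

Run:
```python
from m import *
snap("wrist","w1"); st()
a=np.radians(18.8)
go([.506,.17,.14],frame([0,0,-1],[np.sin(a),-np.cos(a),0]))
```

```text
t 1.45 tcp [ 0.4792 -0.2013  0.3303] x [-0.0002 -0.0001 -1.    ] y [-0.0014 -1.      0.0001] gap 70.1 F [ 0.158  -0.3454  0.5138] j [-0.5521  0.1969  0.133   1.507  -0.0002  2.5908]
row [ 190.3 -371.4  -26.3] [-18.88   0.01  -0.01] max|sh| 418 rot 18.9
```

View pics/w1.png

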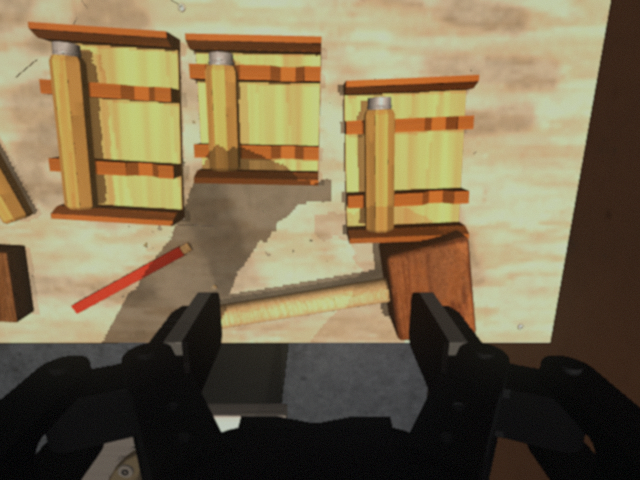

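Run:
```python
from h import *
t=load("pics/w1.npz")["frame"]
cv2.imwrite("pics/w1a.png",cv2.resize(t[15:235,20:190],None,fx=4,fy=4,interpolation=2)[:880][:600])
cv2.imwrite("pics/w1a.png",cv2.resize(t[65:195,20:190],None,fx=4.5,fy=4.5,interpolation=2))
cv2.imwrite("pics/w1b.png",cv2.resize(t[55:185,185:335],None,fx=4.5,fy=4.5,interpolation=2))
cv2.imwrite("pics/w1c.png",cv2.resize(t[90:220,335:485],None,fx=4.5,fy=4.5,interpolation=2))
```

```text
(no output)
```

View pics/w1a.png

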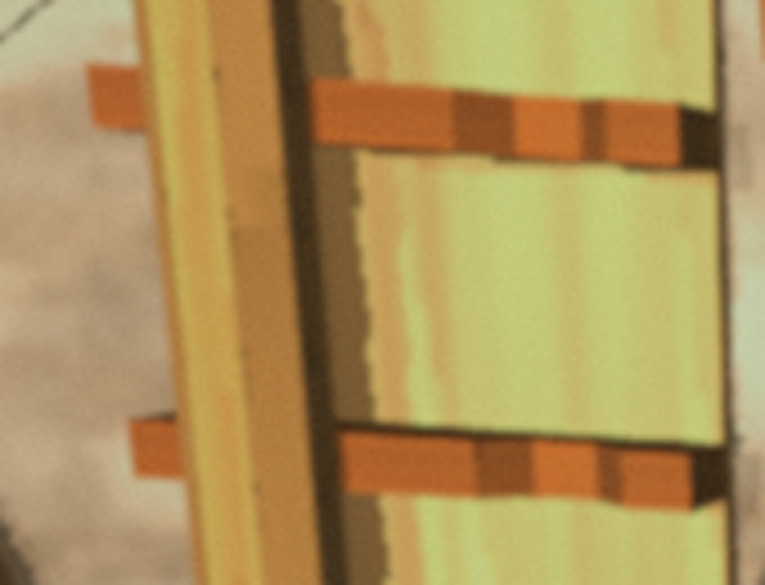

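View pics/w1b.png

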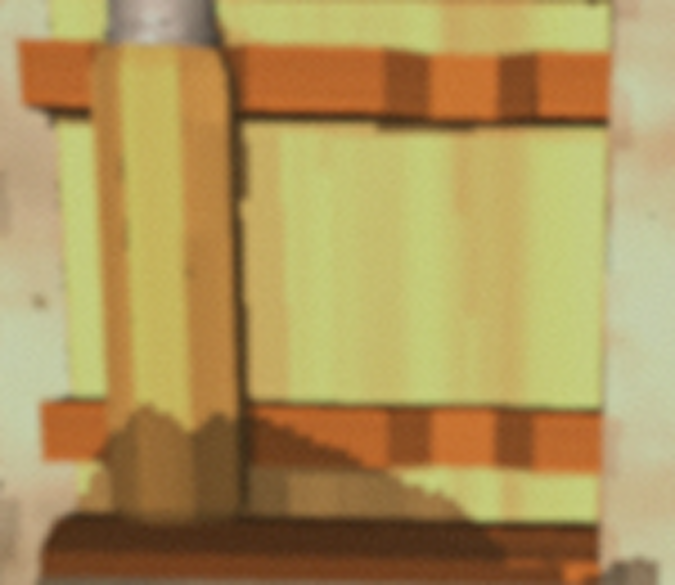

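View pics/w1c.png

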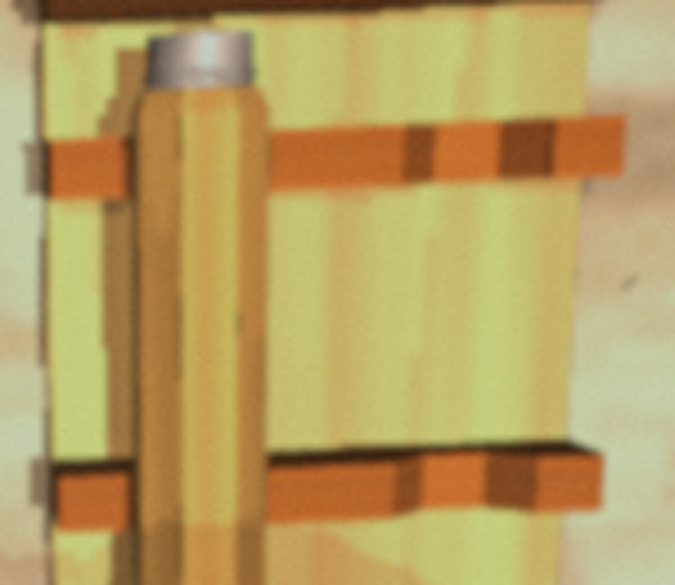

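Run:
```python
from h import *
np.set_printoptions(precision=4,suppress=True)
W=load("pics/w1.npz")
f=lambda o:(lambda u,v:((u+.5)/4.5+o[0]-.5,(v+.5)/4.5+o[1]-.5))
A,B,C=f((20,65)),f((185,55)),f((335,90))
def bear(n,F,far,near):
    # each: (floor x1,x2,row mid),(outer x1,x2,row1,row2)
    P=[]
    for (a,b,r,c,d) in (far,near):
        p=(plane(W,F(a,r),.025)+plane(W,F(b,r),.025))/2; q=(plane(W,F(c,r),.035)+plane(W,F(d,r),.035))/2
        print(n,p,q); P.append((p+q)/2)
    c=(P[0]+P[1])/2;v=P[0]-P[1];print("  centre",c,"sep",np.linalg.norm(v),"yaw",np.degrees(np.arctan2(v[1],v[0])))
bear("L",A,(513,583,126,453,605),(533,600,468,473,620))
bear("S",B,(430,500,84,385,538),(430,497,438,387,533))
bear("M",C,(434,500,150,402,554),(422,488,482,392,537))
for n,F,a,b in [("Lst",A,(175,0),(230,584)),("Sst",B,(152,50),(160,410)),("Mst",C,(212,90),(210,584))]:
    p,q=plane(W,F(*a),.055),plane(W,F(*b),.055);v=p-q;print(n,p,q,np.degrees(np.arctan2(v[1],v[0])))
```

```text
L [ 0.5778 -0.0187  0.025 ] [ 0.5772 -0.0184  0.035 ]
L [ 0.4982 -0.0138  0.025 ] [ 0.4993 -0.0132  0.035 ]
  centre [ 0.5381 -0.016   0.03  ] sep 0.07890289404634086 yaw -3.6973738997138192
S [ 0.5967 -0.1738  0.025 ] [ 0.5956 -0.1736  0.035 ]
S [ 0.5161 -0.1718  0.025 ] [ 0.5168 -0.1717  0.035 ]
  centre [ 0.5563 -0.1727  0.03  ] sep 0.07964676744049516 yaw -1.4007331510917467
M [ 0.5466 -0.3348  0.025 ] [ 0.5466 -0.3344  0.035 ]
M [ 0.4662 -0.3384  0.025 ] [ 0.468  -0.3377  0.035 ]
  centre [ 0.5068 -0.3363  0.03  ] sep 0.07954907444840495 yaw 2.477293465572835
Lst [0.6015 0.0462 0.055 ] [0.4747 0.0555 0.055 ] -4.209792747124526
Sst [ 0.6003 -0.1084  0.055 ] [ 0.5246 -0.1052  0.055 ] -2.4533135236528993
Mst [ 0.5595 -0.2684  0.055 ] [ 0.4472 -0.2728  0.055 ] 2.2709536259328154
```

Request:
send_rows(plan=[[0,-60,0,-5,0,0],[20,-120,0,-10,0,0],[40,-180,-10,-15,0,0],[60,-240,-20,-18.9,0,0],[80,-300,-26,-18.9,0,0],[100,-350,-26,-18.9,0,0],[110,-371,-26,-18.9,0,0],[110,-371,-26,-18.9,0,0],[110,-371,-26,-18.9,0,0],[110,-371,-26,-18.9,0,0]])

```text
clock: 2.7
tcp_pos: [0.5064, 0.1692, 0.221]
orientation: [0.116, 0.698, 0.115, -0.697]
wrist_force: [-1.2, 0.5, 0.3]
finger_gap: 0.0698
```

Run:
```python
from m import *
snap("wrist","w2"); st()
```

```text
t 2.75 tcp [0.5064 0.1693 0.221 ] x [ 0.0012  0.     -1.    ] y [ 0.3224 -0.9466  0.0004] gap 70.4 F [0.2062 0.414  0.6154] j [ 0.1723  0.2358 -0.0834  1.2505 -0.0002  2.9856]
```

View pics/w2.png

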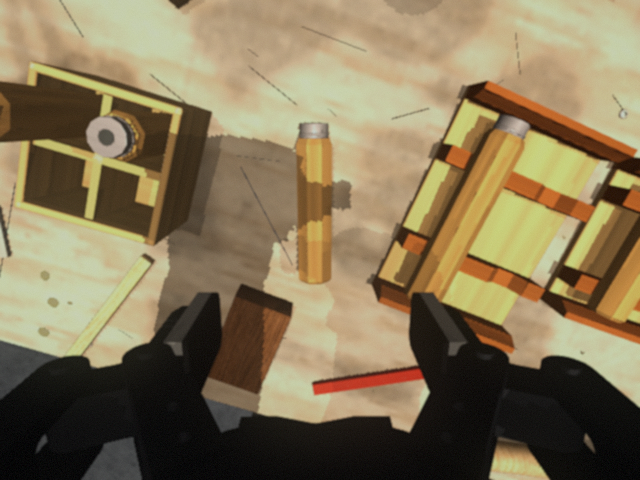

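Run:
```python
from h import *
from m import *
W=load("pics/w2.npz"); d=W["frame"]
hsv=cv2.cvtColor(d,cv2.COLOR_BGR2HSV)
sub=hsv[120:290,285:345]
m=((sub[...,1]>110)&(sub[...,0]<30)).astype(np.uint8)
for r in (150,165,180,200,220,240,255,270): 
    x=np.where(m[r-120])[0]+285; print(r,x.min(),x.max(),len(x))
T=load("pics/top0.npz")
# edges (widest) at z=.015
p=plane(W,(313.5,160),.015);q=plane(W,(314.5,275),.015);print(p,q)
e1=plane(W,(313.5,123),.02);e2=plane(W,(315,284),.015);print("ends",e1,e2,np.linalg.norm(e1-e2),(e1+e2)/2)
# two-view height: ferrule end face centre, butt
t1=lambda u,v:((u+.5)/6+170-.5,(v+.5)/6+195-.5)
print(tri(W,(313,131),T,t1(565,222)),tri(W,(315,281),T,t1(650,490)))
v=e1-e2;print(np.degrees(np.arctan2(v[1],v[0])))
```

```text
150 296 331 36
165 296 331 36
180 296 331 36
200 297 331 35
220 297 331 35
240 298 331 34
255 298 331 34
270 298 330 33
[0.5414 0.1818 0.015 ] [0.4417 0.1471 0.015 ]
ends [0.5704 0.1916 0.02  ] [0.4334 0.1437 0.015 ] 0.14527836074255435 [0.5019 0.1677 0.0175]
(array([0.5643, 0.19  , 0.0234]), np.float64(8.35393993673088e-05)) (array([0.4437, 0.1479, 0.0351]), np.float64(0.0013847194050634615))
19.278880208259206
```

Run:
```python
from m import *
a=np.radians(19.2)
go([.504,.1687,.06],frame([0,0,-1],[np.sin(a),-np.cos(a),0]))
go([.504,.1687,.005],frame([0,0,-1],[np.sin(a),-np.cos(a),0]))
```

```text
row [161.   -0.3   2.6] [-0.39 -0.07 -0.02] max|sh| 161 rot 0.4
row [216.   -0.3   2.7] [-0.39 -0.07 -0.02] max|sh| 216 rot 0.4
```

Request:
send_rows(plan=[[50,0,2.6,-0.4,0,0],[100,0,2.6,-0.4,0,0],[150,0,2.6,-0.4,0,0],[180,0,2.6,-0.4,0,0],[200,0,2.6,-0.4,0,0],[210,0,2.6,-0.4,0,0],[215.5,0,2.6,-0.4,0,0],[215.5,0,2.6,-0.4,0,0],[215.5,0,2.6,-0.4,0,0],[215.5,0,2.6,-0.4,0,0]], claw=62)

```text
clock: 4.0
tcp_pos: [0.5039, 0.1698, 0.0055]
orientation: [0.119, 0.698, 0.119, -0.697]
wrist_force: [-0.1, -0.1, 0.2]
finger_gap: 0.0618
```

Request:
send_rows(plan=[[0,0,0,0,0,0],[0,0,0,0,0,0],[0,0,0,0,0,0],[0,0,0,0,0,0],[0,0,0,0,0,0],[0,0,0,0,0,0],[-20,0,0,0,0,0],[-60,0,0,0,0,0],[-110,0,0,0,0,0],[-150,0,0,0,0,0]], claw=20, newtons=40)

```text
clock: 5.25
tcp_pos: [0.5033, 0.1696, 0.156]
orientation: [0.119, 0.697, 0.119, -0.697]
wrist_force: [1.4, 0.2, -0.9]
finger_gap: 0.0289
```

Run:
```python
from m import *
st()
a=np.radians(2)
go([.507,-.334,.19],frame([0,0,-1],[np.sin(a),-np.cos(a),0]))
```

```text
t 5.25 tcp [0.5033 0.1696 0.156 ] x [ 0.0001 -0.0001 -1.    ] y [ 0.331  -0.9436  0.0001] gap 28.9 F [ 1.4393  0.2078 -0.8986] j [ 0.1739  0.2637 -0.2092  1.0978 -0.0001  2.9781]
row [-33.9 476.4 163.2] [17.33 -0.   -0.01] max|sh| 505 rot 17.3
```

Request:
send_rows(plan=[[-34,50,17,2,0,0],[-34,100,34,4,0,0],[-34,155,53,6,0,0],[-34,210,72,8,0,0],[-34,265,91,10,0,0],[-34,320,110,12,0,0],[-34,375,128,14,0,0],[-34,430,147,17.3,0,0],[-34,476,163,17.3,0,0],[-34,476,163,17.3,0,0]])

```text
clock: 6.5
tcp_pos: [0.5064, -0.337, 0.1873]
orientation: [-0.011, -0.707, -0.011, 0.707]
wrist_force: [-0.6, 1.0, -1.3]
finger_gap: 0.0288
```

Run:
```python
from m import *
d=snap("wrist","w3"); st()
```

```text
t 6.55 tcp [ 0.5064 -0.3348  0.1874] x [-0.0015  0.0014 -1.    ] y [ 0.0325 -0.9995 -0.0014] gap 29.2 F [-0.5202  0.4314 -1.3263] j [-0.7164  0.3919  0.0516  1.2325  0.0001  2.3926]
```

View pics/w3.png

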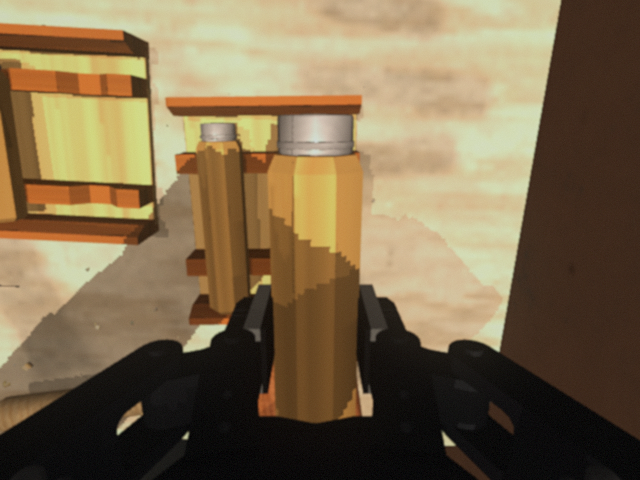

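Run:
```python
from h import *
from m import *
W=load("pics/w3.npz")
a=plane(W,(219,150),.055);b=plane(W,(229,300),.055);v=a-b;print("stored",a,b,np.degrees(np.arctan2(v[1],v[0])))
print("stored fer end",plane(W,(218,123),.05),"butt",plane(W,(230,314),.055))
print("far board outer top edge",plane(W,(166,98),.042),plane(W,(361,97),.042))
print("held fer end",plane(W,(315,114),.198+.01),"axis",plane(W,(315,150),.2124), plane(W,(316,300),.2124))
fr=W["frame"]
cv2.imwrite("pics/w3a.png",cv2.resize(fr[85:175,160:370],None,fx=3.8,fy=3.8,interpolation=2))
cv2.imwrite("pics/w3b.png",cv2.resize(fr[235:335,160:300],None,fx=5,fy=5,interpolation=2))
```

```text
stored [ 0.5547 -0.2715  0.055 ] [ 0.4449 -0.2751  0.055 ] 1.9076809895554991
stored fer end [ 0.5722 -0.2702  0.05  ] butt [ 0.4334 -0.2756  0.055 ]
far board outer top edge [ 0.5875 -0.2336  0.042 ] [ 0.5921 -0.3663  0.042 ]
held fer end [ 0.5771 -0.3354  0.208 ] axis [ 0.5671 -0.3357  0.2124] [ 0.5202 -0.3374  0.2124]
```

View pics/w3a.png

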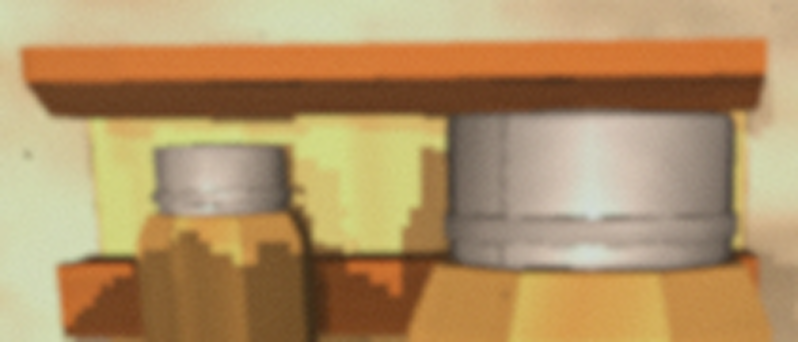

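View pics/w3b.png

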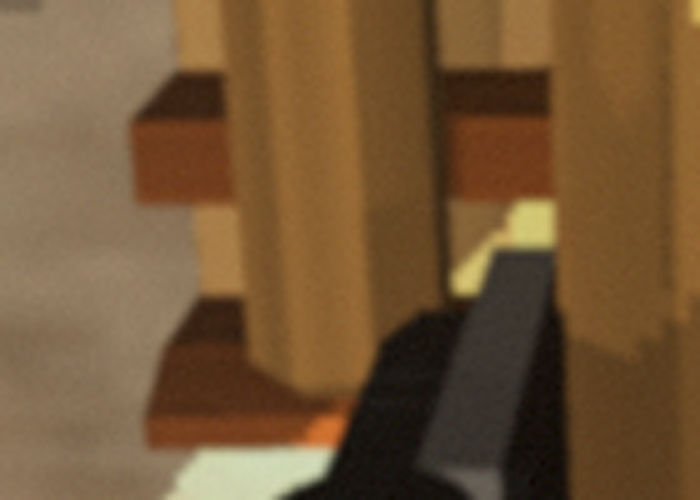

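Run:
```python
from m import *
st()
a=np.radians(2.1)
R=frame([0,0,-1],[np.sin(a),-np.cos(a),0])
for z in(.06,.031):go([.5055,-.336,z],R)
```

```text
t 6.55 tcp [ 0.5064 -0.3348  0.1874] x [-0.0015  0.0014 -1.    ] y [ 0.0325 -0.9995 -0.0014] gap 29.2 F [-0.5202  0.4314 -1.3263] j [-0.7164  0.3919  0.0516  1.2325  0.0001  2.3926]
row [127.4   1.4   0.7] [-0.24  0.08  0.08] max|sh| 127 rot 0.3
row [156.4   1.4   0.7] [-0.24  0.08  0.08] max|sh| 156 rot 0.3
```

Request:
send_rows(plan=[[40,1.6,0.9,0,0,0],[80,1.6,0.9,0,0,0],[110,1.6,0.9,0,0,0],[125,1.6,0.9,0,0,0],[135,1.6,0.9,0,0,0],[142,1.6,0.9,0,0,0],[148,1.6,0.9,0,0,0],[153,1.6,0.9,0,0,0],[156,1.6,0.9,0,0,0],[158,1.6,0.9,0,0,0]])

```text
clock: 7.8
tcp_pos: [0.5063, -0.3352, 0.0308]
orientation: [0.013, 0.707, 0.012, -0.707]
wrist_force: [-0.5, 0.3, -0.7]
finger_gap: 0.0286
```

Run:
```python
from m import *
st(); snap("scene","s4")
```

```text
t 7.8 tcp [ 0.5063 -0.3352  0.0308] x [ 0.0002 -0.0002 -1.    ] y [ 0.0353 -0.9994  0.0002] gap 28.6 F [-0.5436  0.2977 -0.6781] j [-0.7169  0.5023 -0.1831  0.8852 -0.      2.3894]
```

View pics/s4.png

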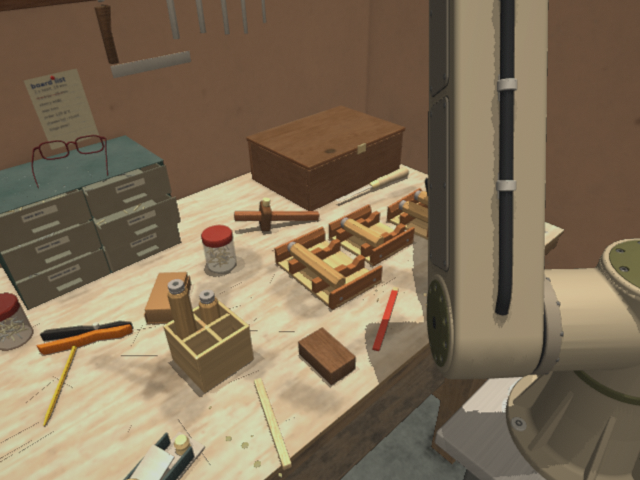

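Request:
send_rows(plan=[[1,0,0,0,0,0],[1.5,0,0,0,0,0],[1.5,0,0,0,0,0],[1.5,0,0,0,0,0],[1.5,0,0,0,0,0],[1.5,0,0,0,0,0],[1.5,0,0,0,0,0],[1.5,0,0,0,0,0],[1.5,0,0,0,0,0],[1.5,0,0,0,0,0]])

```text
clock: 9.1
tcp_pos: [0.5063, -0.3352, 0.0301]
orientation: [0.013, 0.707, 0.012, -0.707]
wrist_force: [-1.2, 2.1, 5.5]
finger_gap: 0.0288
```

Request:
send_rows(plan=[[0,0,0,0,0,0],[0,0,0,0,0,0],[0,0,0,0,0,0],[0,0,0,0,0,0],[0,0,0,0,0,0],[-20,0,0,0,0,0],[-60,0,0,0,0,0],[-120,0,0,0,0,0],[-180,0,0,0,0,0],[-200,0,0,0,0,0]], claw=50)

```text
clock: 10.35
tcp_pos: [0.5077, -0.3363, 0.2343]
orientation: [0.014, 0.709, 0.011, -0.705]
wrist_force: [0.5, -0.3, -1.0]
finger_gap: 0.0504
```

Run:
```python
from m import *
st(); snap("wrist","w5")
```

```text
t 10.35 tcp [ 0.5077 -0.3363  0.2343] x [ 0.0056 -0.0049 -1.    ] y [ 0.0355 -0.9994  0.0051] gap 50.4 F [ 0.5039 -0.2988 -1.0047] j [-0.7167  0.3736  0.1394  1.3292 -0.      2.3894]
```

View pics/w5.png

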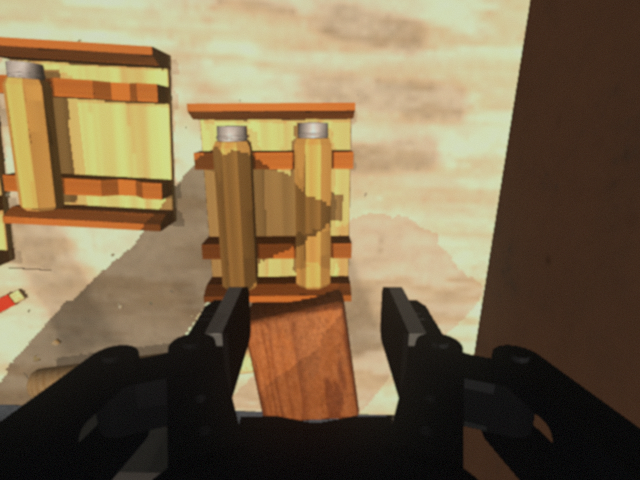

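Run:
```python
from h import *
from m import *
W=load("pics/w5.npz")
for n,a,b in (("pl",(313,123),(312,289)),("st",(231,126),(239,290))):
    p=plane(W,a,.05);q=plane(W,b,.055);v=p-q;print(n,p,q,(p+q)/2,np.linalg.norm(v),np.degrees(np.arctan2(v[1],v[0])))
p,q=plane(W,(188,105),.042),plane(W,(355,103),.042);print(p,q)
p,q=plane(W,(205,300),.042),plane(W,(351,299),.042);print("near outer",p,q)
# caddy poses: long from right approach etc
s=get_state()
c=plane(load("pics/w2.npz"),(108,137),.121);print("short top w2",c)
W2=load("pics/w2.npz")
for u in ((36,64),(182,106),(152,243),(17,205)):print("rim",plane(W2,u,.082))
```

```text
pl [ 0.5765 -0.3338  0.05  ] [ 0.4379 -0.3377  0.055 ] [ 0.5072 -0.3357  0.0525] 0.13869658303380766 1.5829175996879856
st [ 0.5719 -0.2694  0.05  ] [ 0.4349 -0.2745  0.055 ] [ 0.5034 -0.2719  0.0525] 0.13720938545653993 2.13213371772319
[ 0.5868 -0.234   0.042 ] [ 0.593  -0.3667  0.042 ]
near outer [ 0.4184 -0.2411  0.042 ] [ 0.4238 -0.3736  0.042 ]
short top w2 [0.5241 0.3034 0.121 ]
rim [0.5473 0.3747 0.082 ]
rim [0.5525 0.2784 0.082 ]
rim [0.4519 0.2765 0.082 ]
rim [0.4487 0.3741 0.082 ]
```

```bash
cat >> m.py <<'E'
def tool(az,pitch):
    "az deg of heading, pitch deg below horizontal"
    a,p=np.radians(az),np.radians(pitch)
    return frame([np.cos(p)*np.cos(a),np.cos(p)*np.sin(a),-np.sin(p)],[np.sin(a),-np.cos(a),0])
E
python3 - <<'E'
from m import *
R=tool(60,25);d=R.as_matrix()[:,0]
X=np.array([.524,.304,.104]);tcp=X+.009*d
print(tcp,tcp-.1*d)
go(tcp-.1*d+[0,0,.08],R)
E
```

```text
[0.5281 0.3111 0.1002] [0.4828 0.2326 0.1425]
row [   9.5 -569.7    5.1] [-51.11  58.97 -33.18] max|sh| 570 rot 84.8
```

Request:
send_rows(plan=[[0,-60,0,-5,6,-3.3],[0,-118,0,-10,12,-6.6],[0,-176,0,-15,18,-10],[0,-234,0,-20,24,-13.3],[2,-292,1,-26,30,-16.6],[4,-350,2,-31,36,-20],[6,-408,3,-36,42,-23.3],[8,-466,4,-41,48,-26.6],[9.5,-524,5,-46,53,-30],[9.5,-570,5,-51.1,59,-33.2]], claw=46)

```text
clock: 11.65
tcp_pos: [0.4797, 0.2364, 0.2195]
orientation: [0.104, 0.845, 0.491, -0.187]
wrist_force: [1.7, -0.8, -0.3]
finger_gap: 0.046
```

Run:
```python
from m import *
st(); snap("wrist","w6")
R=tool(60,25);d=R.as_matrix()[:,0]
X=np.array([.524,.304,.104]);tcp=X+.009*d
go(tcp-.1*d,R)
```

```text
t 11.65 tcp [0.4797 0.2364 0.2195] x [ 0.449   0.7898 -0.418 ] y [ 0.8677 -0.497  -0.007 ] gap 46.0 F [ 1.7385 -0.8046 -0.349 ] j [-0.2361 -0.0698 -0.966   0.1324  1.061   2.1826]
row [28.4  7.7 70. ] [-0.08 -0.54  0.56] max|sh| 76 rot 0.8
```

View pics/w6.png

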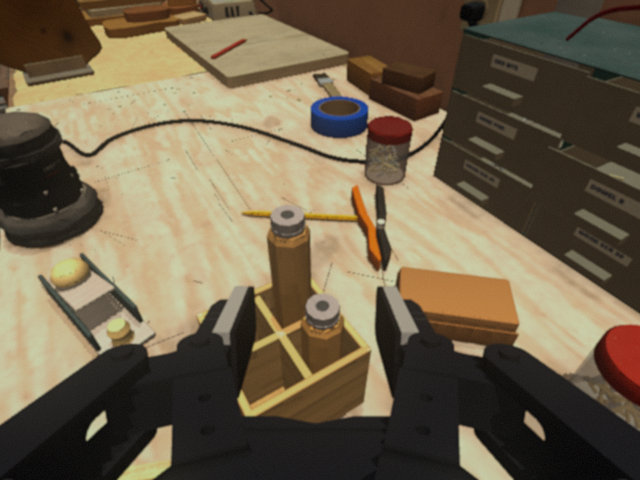

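Run:
```python
from h import *
from m import *
W=load("pics/w6.npz"); T=load("pics/top0.npz")
t1=lambda u,v:((u+.5)/6+170-.5,(v+.5)/6+195-.5)
print(plane(W,(323,302),.121),plane(W,(288,215),.171),plane(W,(288,215),.171))
print(tri(W,(323,302),T,t1(248,272)),tri(W,(288,215),T,t1(97,255)), plane(T,(270,172),.086))
print("wood shoulder short",plane(W,(323,327),.109))
```

```text
[0.5259 0.3069 0.121 ] [0.523  0.3505 0.171 ] [0.523  0.3505 0.171 ]
(array([0.5253, 0.3064, 0.1218]), np.float64(0.00044185192952922014)) (array([0.5244, 0.3542, 0.168 ]), np.float64(0.00045222692162878345)) [0.7106 0.1698 0.086 ]
wood shoulder short [0.5195 0.296  0.109 ]
```

Run:
```python
from m import *
R=tool(60,25);d=R.as_matrix()[:,0]
X=np.array([.525,.3055,.104])
for k in (-.09,0,.009): go(X+k*d,R)
```

```text
row [31.   7.8 69.3] [-0.08 -0.54  0.56] max|sh| 76 rot 0.8
row [121.    8.7  70.1] [-0.08 -0.54  0.56] max|sh| 140 rot 0.8
row [130.    8.8  70.2] [-0.08 -0.54  0.56] max|sh| 148 rot 0.8
```

Request:
send_rows(plan=[[15,0,30,0,0,0],[34,0,60,0,0,0],[36,0,72.5,0,0,0],[55,0,72.5,0,0,0],[80,0,72.5,0,0,0],[105,0,72.5,0,0,0],[122,0,72.5,0,0,0],[132,0,72.5,0,0,0],[135,0,72.5,0,0,0],[135,0,72.5,0,0,0]])

```text
clock: 12.95
tcp_pos: [0.54, 0.3127, 0.1014]
orientation: [0.105, 0.84, 0.495, -0.195]
wrist_force: [0.1, 0.3, 0.0]
finger_gap: 0.046
```

Run:
```python
from m import *
st(); snap("wrist","w7")
R=tool(60,25);d=R.as_matrix()[:,0]
X=np.array([.525,.3055,.104])
for k in (0.009,): go(X+k*d,R)
```

```text
t 12.95 tcp [0.54   0.3127 0.1014] x [ 0.4336  0.7908 -0.4319] y [ 0.873  -0.4875 -0.0162] gap 46.0 F [0.1363 0.3405 0.0066] j [-0.0115  0.3431 -1.0271 -0.5762  0.9203  2.479 ]
row [-4.2 -9.7  3.8] [-0.47  0.58  1.11] max|sh| 11 rot 1.3
```

View pics/w7.png

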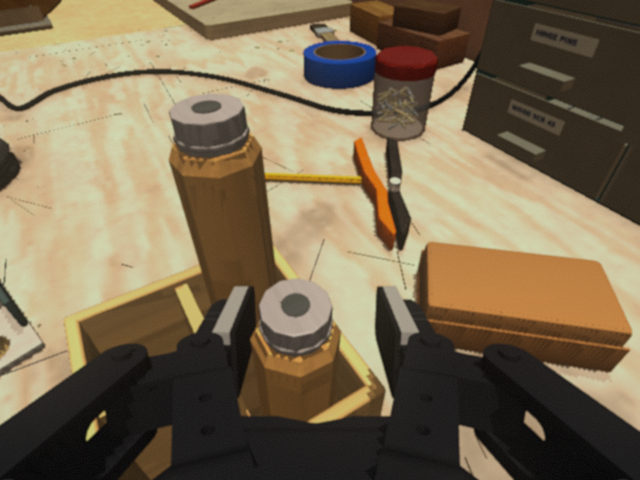

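Run:
```python
from m import *
R=tool(80,30);d=R.as_matrix()[:,0]
X=np.array([.525,.3055,.104])
go(X-.07*d+[0,0,.02],R)
```

```text
row [-88.7   9.2 -21.3] [ -9.74  -4.53 -16.57] max|sh| 92 rot 19.7
```

Request:
send_rows(plan=[[-20,-8,-2,0,0,0],[-50,-8,-8,0,0,0],[-75,-8,-20,0,0,0],[-88,0,-21,-3,-2,-6],[-89,9,-21,-7,-4,-12],[-89,9,-21,-9.7,-4.5,-16.6],[-89,9,-21,-9.7,-4.5,-16.6],[-89,9,-21,-9.7,-4.5,-16.6],[-89,9,-21,-9.7,-4.5,-16.6],[-89,9,-21,-9.7,-4.5,-16.6]])

```text
clock: 14.25
tcp_pos: [0.5134, 0.2462, 0.1586]
orientation: [0.166, 0.74, 0.621, -0.198]
wrist_force: [-0.4, 0.6, -1.3]
finger_gap: 0.0459
```

Run:
```python
from m import *
s=st()
R=tool(80,30);d=R.as_matrix()[:,0]
X=np.array([.525,.3055,.104])
go(X-.07*d,R)
go(X+.008*d,R)
```

```text
t 14.25 tcp [0.5134 0.2462 0.1586] x [ 0.1501  0.8534 -0.4992] y [ 0.9848 -0.1736 -0.0008] gap 45.9 F [-0.408   0.6117 -1.3454] j [-0.193   0.3135 -0.5577  0.7324  1.0478  1.5338]
row [ 9.6  1.2 17.1] [-0.04 -0.05  0.02] max|sh| 20 rot 0.1
row [87.6  1.2 17.2] [-0.04 -0.05  0.02] max|sh| 89 rot 0.1
```

Joint 3 has margin now (-0.56). Approaching the short handle.

Request:
send_rows(plan=[[5,1.2,9,0,0,0],[10,1.2,17.2,0,0,0],[25,1.2,17.2,0,0,0],[40,1.2,17.2,0,0,0],[55,1.2,17.2,0,0,0],[68,1.2,17.2,0,0,0],[78,1.2,17.2,0,0,0],[85,1.2,17.2,0,0,0],[87.5,1.2,17.2,0,0,0],[87.5,1.2,17.2,0,0,0]])

```text
clock: 15.5
tcp_pos: [0.5271, 0.312, 0.1]
orientation: [0.166, 0.74, 0.621, -0.198]
wrist_force: [0.5, 0.5, 0.3]
finger_gap: 0.0462
```

Run:
```python
from m import *
s=st(); snap("wrist","w8")
R=tool(80,30);d=R.as_matrix()[:,0]
X=np.array([.525,.3055,.104])
go(X+.008*d,R)
```

```text
t 15.5 tcp [0.5271 0.312  0.1   ] x [ 0.1497  0.8534 -0.4993] y [ 0.9849 -0.1731 -0.0005] gap 46.2 F [0.4863 0.5463 0.2579] j [-0.0504  0.3866 -0.6576  0.3164  1.035   1.8146]
row [ 0.4 -1.1  0. ] [-0.   -0.05  0.02] max|sh| 1 rot 0.1
```

View pics/w8.png

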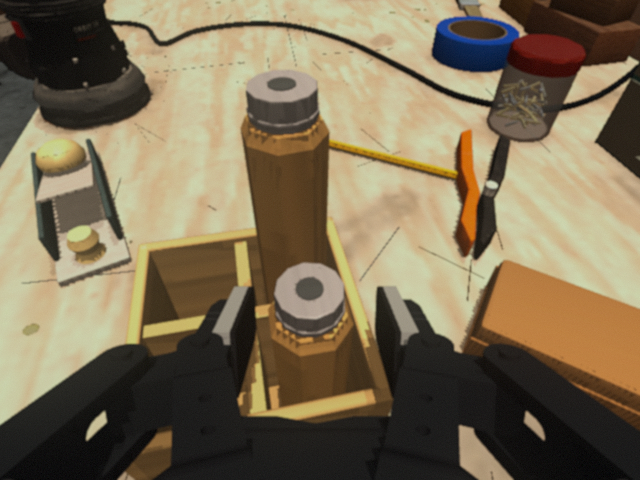

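Request:
send_rows(plan=[[0,0,0,0,0,0],[0,0,0,0,0,0],[0,0,0,0,0,0],[0,0,0,0,0,0],[0,0,0,0,0,0],[-2.5,0,-4.3,0,0,0],[-10,0,-17.3,0,0,0],[-22,0,-38,0,0,0],[-38,0,-66,0,0,0],[-55,0,-95,0,0,0]], claw=20, newtons=60)

```text
clock: 16.8
tcp_pos: [0.5266, 0.3116, 0.2103]
orientation: [0.166, 0.74, 0.621, -0.199]
wrist_force: [1.3, -0.2, -1.8]
finger_gap: 0.0283
```

Run:
```python
from m import *
s=st(); snap("wrist","w9")
for az in (19,0,40):
  R=tool(az,120);d=R.as_matrix()[:,0]; a=np.radians(az)
  G=np.array([.504,.169,0])+.0375*np.array([np.cos(a),np.sin(a),0]) # axis crossing
  go(G+[0,0,.10]+.008*d,R)
```

```text
t 16.8 tcp [0.5266 0.3116 0.2103] x [ 0.1492  0.8529 -0.5003] y [ 0.9848 -0.1734 -0.0019] gap 28.3 F [ 1.2823 -0.1653 -1.7876] j [-0.0509  0.221  -0.5369  0.6047  1.034   1.8139]
row [-50.7  29.1 170.5] [ 65.03 -80.9   17.21] max|sh| 180 rot 105.2
row [-59.8  32.8 175.7] [ 84.67 -74.03  22.53] max|sh| 188 rot 114.7
row [-42.6  21.4 165.7] [ 42.9  -86.24  11.23] max|sh| 172 rot 97.0
```

View pics/w9.png

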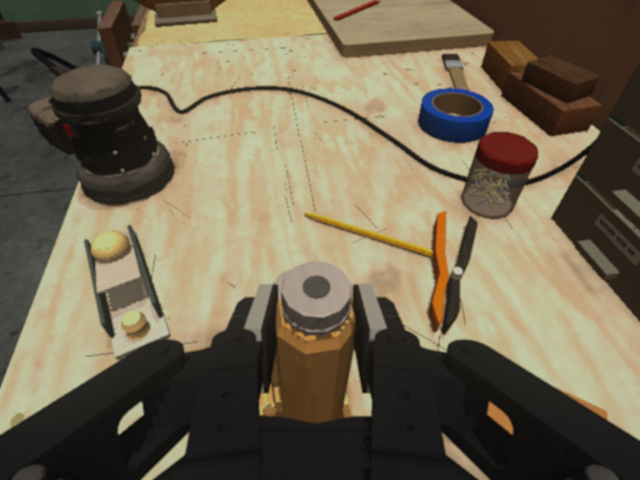

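Run:
```python
from h import *
from m import *
W=load("pics/w2.npz")
for u in ((240,285),(292,310),(260,392),(204,368)):print("offcut",plane(W,u,.032))
az=-15
R=tool(az,120);d=R.as_matrix()[:,0]; a=np.radians(az)
G=np.array([.495,.168,0])+.0395*np.array([np.cos(a),np.sin(a),0])
print(G)
go(G+[0,0,.15]+.008*d,R)
r=np.array([0,0,0])
s=get_state();R0=Rq(s["orientation"]);rv=(R0.inv()*R).as_rotvec(degrees=True);tp=R0.inv().apply(G+[0,0,.15]+.008*d-s["tcp_pos"])*1000
n=12
for i in range(1,n+1):print(np.round(np.r_[tp*min(1,i/n),rv*i/n],1).tolist())
```

```text
offcut [0.4177 0.209  0.032 ]
offcut [0.4093 0.1576 0.032 ]
offcut [0.3167 0.1602 0.032 ]
offcut [0.3251 0.2181 0.032 ]
[0.5332 0.1578 0.    ]
row [-94.6  26.8 138. ] [ 99.82 -67.16  26.64] max|sh| 169 rot 123.2
[-7.9, 2.2, 11.5, 8.3, -5.6, 2.2]
[-15.8, 4.5, 23.0, 16.6, -11.2, 4.4]
[-23.7, 6.7, 34.5, 25.0, -16.8, 6.7]
[-31.5, 8.9, 46.0, 33.3, -22.4, 8.9]
[-39.4, 11.1, 57.5, 41.6, -28.0, 11.1]
[-47.3, 13.4, 69.0, 49.9, -33.6, 13.3]
[-55.2, 15.6, 80.5, 58.2, -39.2, 15.5]
[-63.1, 17.8, 92.0, 66.5, -44.8, 17.8]
[-71.0, 20.1, 103.5, 74.9, -50.4, 20.0]
[-78.8, 22.3, 115.0, 83.2, -56.0, 22.2]
[-86.7, 24.5, 126.5, 91.5, -61.6, 24.4]
[-94.6, 26.8, 138.0, 99.8, -67.2, 26.6]
```

Request:
send_rows(plan=[[-10,2.2,8,8.3,-5.6,2.2],[-20,4.5,16,16.6,-11.2,4.4],[-30,6.7,24,25,-16.8,6.7],[-40,8.9,32,33.3,-22.4,8.9],[-50,11.1,40,41.6,-28,11.1],[-60,13.4,48,49.9,-33.6,13.3],[-70,15.6,56,58.2,-39.2,15.5],[-80,17.8,64,66.5,-44.8,17.8],[-90,20,71,74.9,-50.4,20],[-100,22.3,79,83.2,-56,22.2]])

```text
clock: 18.1
tcp_pos: [0.5277, 0.172, 0.1919]
orientation: [0.063, -0.585, -0.078, 0.805]
wrist_force: [0.6, -0.8, -1.2]
finger_gap: 0.0285
```

Run:
```python
from m import *
s=st()
az=-15
R=tool(az,120);d=R.as_matrix()[:,0]; a=np.radians(az)
G=np.array([.495,.168,0])+.0395*np.array([np.cos(a),np.sin(a),0])
for z in (.12,.05,.018):go(G+[0,0,z]+.008*d,R)
```

```text
t 18.1 tcp [0.5277 0.172  0.1919] x [-0.3073  0.1926 -0.9319] y [-0.0097 -0.9799 -0.1993] gap 28.5 F [ 0.5925 -0.7534 -1.1943] j [0.0549 0.5286 0.2103 1.5603 0.2107 3.1417]
row [ 70.4  28.6 -24.7] [ 17.82 -10.44   4.6 ] max|sh| 80 rot 21.2
row [135.7  42.6 -45.9] [ 17.82 -10.44   4.6 ] max|sh| 149 rot 21.2
row [165.5  48.9 -55.6] [ 17.82 -10.44   4.6 ] max|sh| 181 rot 21.2
```

Run:
```python
from m import *
s=st()
az=30
R=tool(az,120);d=R.as_matrix()[:,0]; a=np.radians(az)
G=np.array([.49,.15,0])+.0395*np.array([np.cos(a),np.sin(a),0])
for z in (.12,.05,.018):go(G+[0,0,z]+.008*d,R)
```

```text
t 18.1 tcp [0.5277 0.172  0.1919] x [-0.3073  0.1926 -0.9319] y [-0.0097 -0.9799 -0.1993] gap 28.5 F [ 0.5925 -0.7534 -1.1943] j [0.0549 0.5286 0.2103 1.5603 0.2107 3.1417]
row [ 74.8  19.9 -17.1] [-23.33 -14.73  22.7 ] max|sh| 79 rot 35.7
row [140.   33.9 -38.3] [-23.33 -14.73  22.7 ] max|sh| 149 rot 35.7
row [169.8  40.3 -48. ] [-23.33 -14.73  22.7 ] max|sh| 181 rot 35.7
```

Request:
send_rows(plan=[[5,2,0,-5.8,-3.6,5.6],[15,6,-5,-11.6,-7.3,11.3],[30,10,-8,-17.5,-11,17],[50,15,-12,-23.3,-14.7,22.7],[75,20,-17,-23.3,-14.7,22.7],[75,20,-17,-23.3,-14.7,22.7],[75,20,-17,-23.3,-14.7,22.7],[75,20,-17,-23.3,-14.7,22.7],[75,20,-17,-23.3,-14.7,22.7],[75,20,-17,-23.3,-14.7,22.7]])

```text
clock: 19.35
tcp_pos: [0.5213, 0.1673, 0.1131]
orientation: [-0.223, -0.485, -0.129, 0.836]
wrist_force: [-0.1, -0.1, -0.7]
finger_gap: 0.0282
```

Run:
```python
from m import *
s=st();snap("scene","s10")
az=30
R=tool(az,120);d=R.as_matrix()[:,0]; a=np.radians(az)
G=np.array([.49,.15,0])+.0395*np.array([np.cos(a),np.sin(a),0])
for z in (.12,.05,.016):go(G+[0,0,z]+.008*d,R)
```

```text
t 19.35 tcp [0.5213 0.1673 0.1131] x [-0.4301 -0.2472 -0.8683] y [ 0.4983 -0.867   0.0001] gap 28.2 F [-0.0607 -0.1461 -0.6922] j [ 0.24    0.7638  0.3574  1.6664 -0.1384  2.8956]
row [-0.  -0.6  0.3] [-0.09 -0.24  0.05] max|sh| 1 rot 0.3
row [ 60.7  -0.6 -34.5] [-0.09 -0.24  0.05] max|sh| 70 rot 0.3
row [ 90.2  -0.6 -51.4] [-0.09 -0.24  0.05] max|sh| 104 rot 0.3
```

View pics/s10.png

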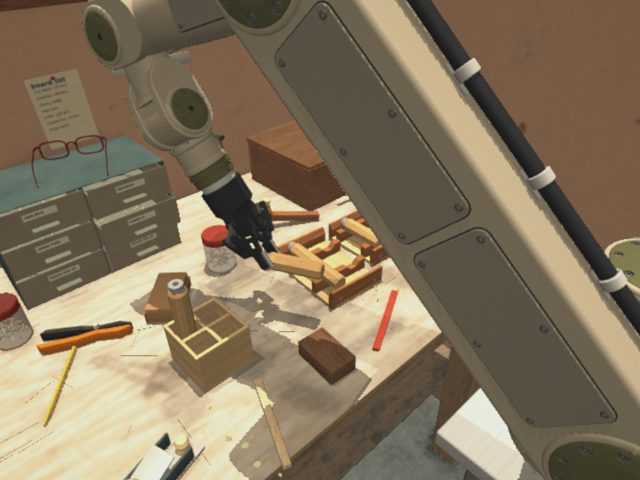

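Request:
send_rows(plan=[[20,0,-11.5,0,0,0],[40,0,-23,0,0,0],[60,0,-34.5,0,0,0],[70,0,-40,0,0,0],[78,0,-44.5,0,0,0],[84,0,-48,0,0,0],[88,0,-50.2,0,0,0],[90,0,-51.4,0,0,0],[90,0,-51.4,0,0,0],[90,0,-51.4,0,0,0]])

```text
clock: 20.65
tcp_pos: [0.521, 0.1675, 0.0094]
orientation: [-0.223, -0.485, -0.129, 0.836]
wrist_force: [0.1, 0.8, 3.3]
finger_gap: 0.0286
```

Run:
```python
from m import *
s=st();snap("scene","s11");snap("wrist","w11")
d=cv2.imread("pics/s11.png");cv2.imwrite("pics/s11a.png",cv2.resize(d[200:340,180:360],None,fx=4,fy=4))
```

```text
t 20.65 tcp [0.521  0.1675 0.0094] x [-0.4304 -0.2477 -0.868 ] y [ 0.4987 -0.8668  0.    ] gap 28.6 F [0.1487 0.8402 3.335 ] j [ 0.2405  0.8431  0.2442  1.4744 -0.1385  2.8956]
```

View pics/s11a.png

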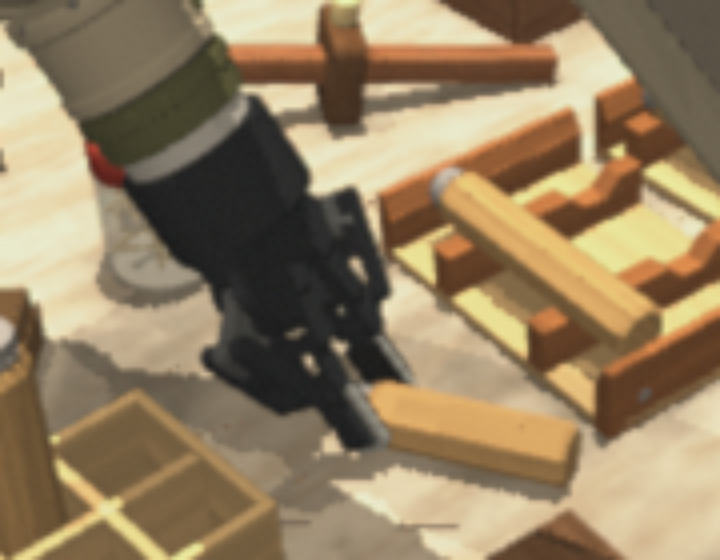

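View pics/w11.png

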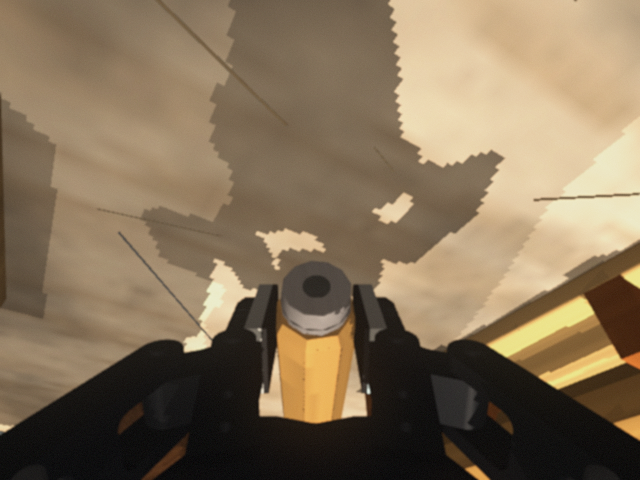

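Run:
```python
from m import *
go([.49,.15,.15],tool(30,90)); go([.49,.15,.15],tool(26,90))
```

```text
row [-104.4   -0.3  100.7] [-0.08 29.78  0.02] max|sh| 145 rot 29.8
row [-104.4   -0.3  100.7] [ 3.83 29.77 -1.02] max|sh| 145 rot 30.0
```

Request:
send_rows(plan=[[0,0,0,0,0,0],[0,0,0,0,0,0],[0,0,0,0,0,0],[-20,0,0,0,0,0],[-60,0,0,0,0,0],[-104,0,20,0,0,0],[-104,0,60,0,10,0],[-104,0,100.7,0,20,0],[-104,0,100.7,0,29.8,0],[-104,0,100.7,0,29.8,0]], claw=62)

```text
clock: 22.0
tcp_pos: [0.4843, 0.1483, 0.1491]
orientation: [-0.182, -0.683, -0.182, 0.684]
wrist_force: [0.2, 0.5, -0.0]
finger_gap: 0.0618
```

Run:
```python
from m import *
st();snap("wrist","w12")
```

```text
t 22.0 tcp [0.4843 0.1483 0.1491] x [-0.0013  0.0004 -1.    ] y [ 0.4978 -0.8673 -0.001 ] gap 61.8 F [ 0.2305  0.5136 -0.0068] j [ 0.1382  0.224  -0.2797  1.0684  0.0006  2.7587]
```

View pics/w12.png

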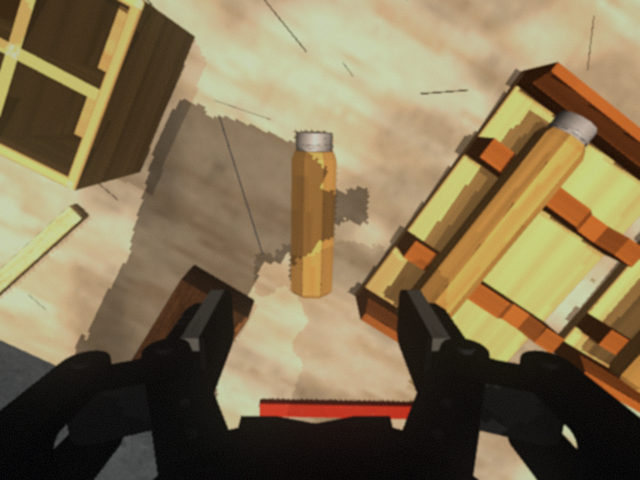

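Run:
```python
from h import *
from m import *
W=load("pics/w12.npz")
p=plane(W,(314,131),.025);q=plane(W,(312.5,297),.03);v=p-q
print(p,q,(p+q)/2,np.linalg.norm(v),np.degrees(np.arctan2(v[1],v[0])))
a=plane(W,(314,165),.015);b=plane(W,(312.5,285),.015);v=a-b;print(a,b,np.degrees(np.arctan2(v[1],v[0])))
c=(p+q)/2
az=29.7;go([c[0],c[1],.0055],tool(az,90))
```

```text
[0.5384 0.1798 0.025 ] [0.4389 0.124  0.03  ] [0.4886 0.1519 0.0275] 0.11411464949176804 29.271570950664103
[0.5186 0.1685 0.015 ] [0.4413 0.1255 0.015 ] 29.075356695923066
row [144.3  -1.9  -2.8] [ 0.16 -0.03  0.01] max|sh| 144 rot 0.2
```

Request:
send_rows(plan=[[40,-1.5,0.5,0,0,0],[80,-1.5,0.5,0,0,0],[110,-1.5,0.5,0,0,0],[130,-1.5,0.5,0,0,0],[140,-1.5,0.5,0,0,0],[144.5,-1.5,0.5,0,0,0],[144.5,-1.5,0.5,0,0,0],[144.5,-1.5,0.5,0,0,0],[144.5,-1.5,0.5,0,0,0],[144.5,-1.5,0.5,0,0,0]])

```text
clock: 23.3
tcp_pos: [0.489, 0.1507, 0.0051]
orientation: [0.182, 0.683, 0.183, -0.683]
wrist_force: [-1.1, -0.1, 0.3]
finger_gap: 0.0619
```

Request:
send_rows(plan=[[0,0,0,0,0,0],[0,0,0,0,0,0],[0,0,0,0,0,0],[0,0,0,0,0,0],[0,0,0,0,0,0],[0,0,0,0,0,0],[-20,0,0,0,0,0],[-60,0,0,0,0,0],[-110,0,0,0,0,0],[-160,0,0,0,0,0]], claw=20, newtons=40)

```text
clock: 24.55
tcp_pos: [0.4881, 0.1505, 0.1653]
orientation: [-0.182, -0.683, -0.183, 0.684]
wrist_force: [0.7, 0.4, -0.2]
finger_gap: 0.0291
```

Run:
```python
from m import *
st()
go([.556,-.173,.19],tool(-2.3,90))
```

```text
t 24.55 tcp [0.4881 0.1505 0.1653] x [-0.0018 -0.0001 -1.    ] y [ 0.4987 -0.8668 -0.0008] gap 29.1 F [ 0.6894  0.4442 -0.242 ] j [ 0.1418  0.2216 -0.2411  1.1099  0.0001  2.7613]
row [-24.8 314.3 102.5] [32.21  0.1   0.02] max|sh| 332 rot 32.2
```

Request:
send_rows(plan=[[-25,50,16,5,0,0],[-25,100,33,10,0,0],[-25,150,49,15,0,0],[-25,200,65,20,0,0],[-25,250,82,26,0,0],[-25,290,95,30,0,0],[-25,314,102.5,32.2,0,0],[-25,314,102.5,32.2,0,0],[-25,314,102.5,32.2,0,0],[-25,314,102.5,32.2,0,0]])

```text
clock: 25.8
tcp_pos: [0.5563, -0.1712, 0.1896]
orientation: [0.014, -0.707, 0.013, 0.707]
wrist_force: [-0.3, 1.3, -0.4]
finger_gap: 0.0289
```

Run:
```python
from m import *
st(); snap("wrist","w13")
```

```text
t 25.8 tcp [ 0.5563 -0.1712  0.1896] x [-0.0005  0.0006 -1.    ] y [-0.0379 -0.9993 -0.0006] gap 28.9 F [-0.3345  1.3088 -0.3803] j [-0.4366  0.3418 -0.0162  1.2136  0.0003  2.743 ]
```

View pics/w13.png

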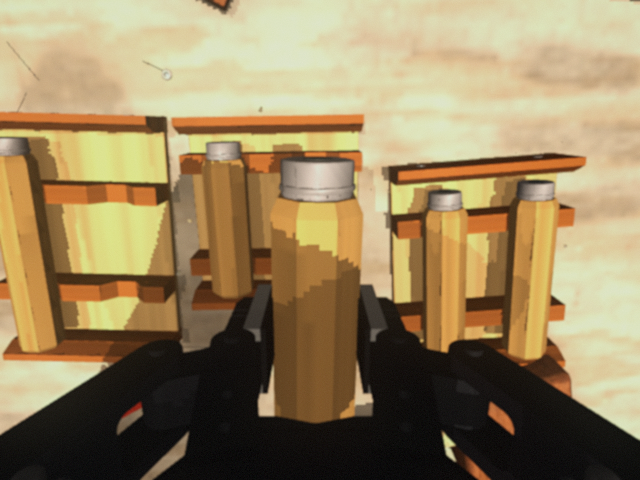

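Run:
```python
from h import *
from m import *
W=load("pics/w13.npz");fr=W["frame"]
cv2.imwrite("pics/w13a.png",cv2.resize(fr[105:225,165:375],None,fx=3.8,fy=3.8,interpolation=2))
cv2.imwrite("pics/w13b.png",cv2.resize(fr[240:320,175:285],None,fx=6,fy=6,interpolation=2))
```

```text
(no output)
```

View pics/w13a.png

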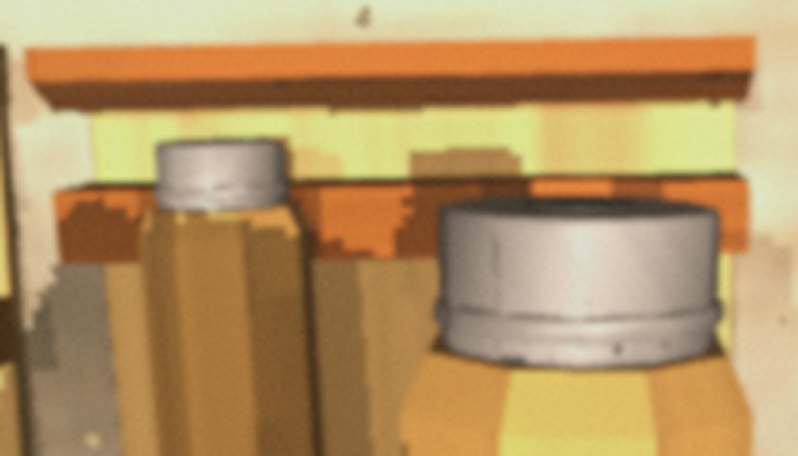

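View pics/w13b.png

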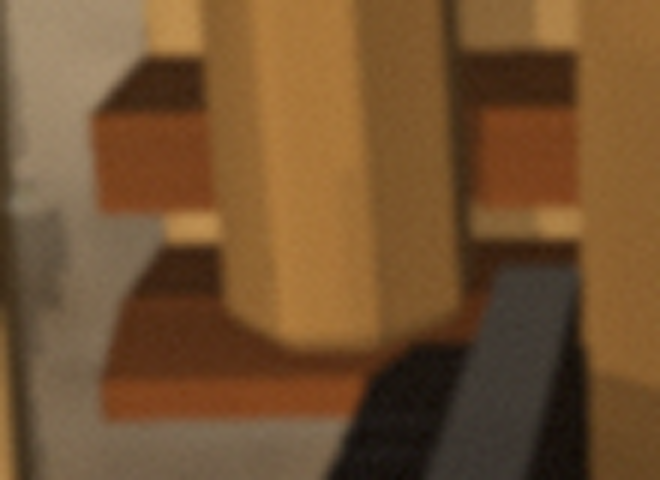

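Run:
```python
from h import *
from m import *
W=load("pics/w13.npz")
A=lambda u,v:(u/3.8+165,v/3.8+105);B=lambda u,v:(u/6+175,v/6+240)
e1,e2=plane(W,A(27,50),.042),plane(W,A(753,38),.042);yd=(e1-e2);L=np.linalg.norm(yd);yd/=L;xd=np.array([yd[1],-yd[0],0])
print("far edge",e1,e2,L,"yaw",np.degrees(np.arctan2(xd[1],xd[0])))
c=(e1+e2)/2-xd*.0735;print("tray c",c,"place",c-yd*.033)
n1=plane(W,B(105,415),.042);print("near-left outer corner",n1,"-> centre",n1+xd*.0735-yd*.067)
p=plane(W,A(221,142),.05);q=plane(W,B(325,350),.055);v=p-q;print("stored",p,q,(p+q)/2,np.linalg.norm(v),np.degrees(np.arctan2(v[1],v[0])),"->",(p+q)/2-yd*.066)
print("held fer end",plane(W,A(580,203),.211),"axis",plane(W,A(580,400),.2145),plane(W,(317,390),.2145))
```

```text
far edge [ 0.6311 -0.075   0.042 ] [ 0.6281 -0.2079  0.042 ] 0.13286583543426364 yaw -1.2769449280608556
tray c [ 0.5561 -0.1398  0.042 ] place [ 0.5554 -0.1728  0.042 ]
near-left outer corner [ 0.4854 -0.0716  0.042 ] -> centre [ 0.5574 -0.1402  0.042 ]
stored [ 0.6137 -0.1107  0.05  ] [ 0.4995 -0.1049  0.055 ] [ 0.5566 -0.1078  0.0525] 0.114405184519034 -2.9298431158327762 -> [ 0.5551 -0.1738  0.0525]
held fer end [ 0.6142 -0.1748  0.211 ] axis [ 0.5992 -0.1742  0.2145] [ 0.5363 -0.1717  0.2145]
```

Request:
send_rows(plan=[[50,0,1,-0.5,0,0],[95,0,1,-0.5,0,0],[125,0,1,-0.5,0,0],[138,0,1,-0.5,0,0],[147,0,1,-0.5,0,0],[153,0,1,-0.5,0,0],[157,0,1,-0.5,0,0],[159,0,1,-0.5,0,0],[160,0,1,-0.5,0,0],[160,0,1,-0.5,0,0]])

```text
clock: 27.1
tcp_pos: [0.5558, -0.1727, 0.0301]
orientation: [-0.011, 0.707, -0.011, -0.707]
wrist_force: [-0.6, 1.4, 0.7]
finger_gap: 0.0288
```

Run:
```python
from m import *
st(); snap("scene","s14");d=cv2.imread("pics/s14.png");cv2.imwrite("pics/s14a.png",cv2.resize(d[180:320,260:460],None,fx=4,fy=4))
```

```text
t 27.1 tcp [ 0.5558 -0.1727  0.0301] x [ 0.0006 -0.     -1.    ] y [-0.0312 -0.9995  0.    ] gap 28.8 F [-0.5868  1.4478  0.6615] j [-0.4392  0.4611 -0.2547  0.8545  0.0002  2.7336]
```

View pics/s14a.png

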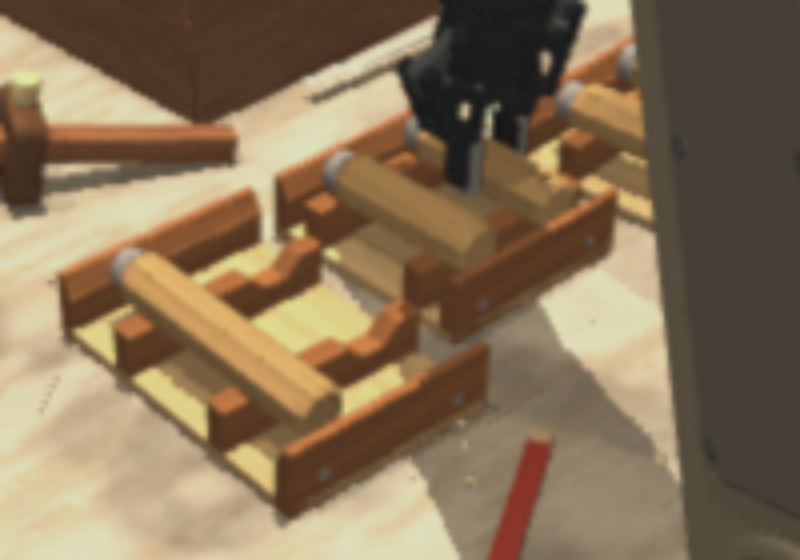

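Contact is just starting with the handle in the tray between the end boards. Press 1 mm, open, rise.

Request:
send_rows(plan=[[1,0,0,0,0,0],[1,0,0,0,0,0],[1,0,0,0,0,0],[1,0,0,0,0,0],[1,0,0,0,0,0],[1,0,0,0,0,0],[1,0,0,0,0,0],[1,0,0,0,0,0],[1,0,0,0,0,0],[1,0,0,0,0,0]])

```text
clock: 28.4
tcp_pos: [0.5558, -0.1726, 0.03]
orientation: [-0.011, 0.707, -0.011, -0.707]
wrist_force: [-2.5, 1.4, 8.6]
finger_gap: 0.0287
```

Request:
send_rows(plan=[[0,0,0,0,0,0],[0,0,0,0,0,0],[0,0,0,0,0,0],[0,0,0,0,0,0],[0,0,0,0,0,0],[-20,0,0,0,0,0],[-60,0,0,0,0,0],[-120,0,0,0,0,0],[-180,0,0,0,0,0],[-200,0,0,0,0,0]], claw=50)

```text
clock: 29.65
tcp_pos: [0.5572, -0.1734, 0.2334]
orientation: [-0.01, 0.709, -0.012, -0.705]
wrist_force: [0.3, 0.4, -1.3]
finger_gap: 0.0497
```

Run:
```python
from m import *
st(); snap("wrist","w15")
```

```text
t 29.65 tcp [ 0.5572 -0.1734  0.2334] x [ 0.0063 -0.0029 -1.    ] y [-0.0311 -0.9995  0.0027] gap 49.7 F [ 0.3154  0.3886 -1.3448] j [-0.4392  0.3236  0.0656  1.3058  0.      2.7335]
```

View pics/w15.png

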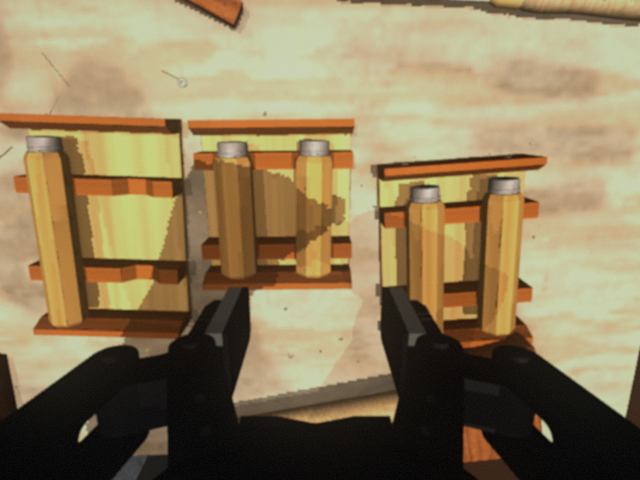

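Short handle is seated: the press gave 8.6 N at the expected height. For the long one I'll fit the arm kinematics from the logged states, so I can check joint limits before choosing a grasp.

```bash
cat > kin.py <<'E'
import numpy as np
from scipy.optimize import least_squares
from scipy.spatial.transform import Rotation as Ro
D=[([-1.2525,0.3139,0.0453,1.3036,0,1.4312],[.254,-.5154,.2306]),
([-0.5521,0.1969,0.133,1.507,0,2.5908],[.4792,-.2013,.3303]),
([0.1723,0.2358,-0.0834,1.2505,0,2.9856],[.5064,.1693,.221]),
([0.1739,0.2637,-0.2092,1.0978,0,2.9781],[.5033,.1696,.156]),
([-0.7169,0.5023,-0.1831,0.8852,0,2.3894],[.5063,-.3352,.0308]),
([-0.2361,-0.0698,-0.966,0.1324,1.061,2.1826],[.4797,.2364,.2195]),
([-0.0115,0.3431,-1.0271,-0.5762,0.9203,2.479],[.54,.3127,.1014]),
([-0.193,0.3135,-0.5577,0.7324,1.0478,1.5338],[.5134,.2462,.1586]),
([-0.0504,0.3866,-0.6576,0.3164,1.035,1.8146],[.5271,.312,.1]),
([-0.0509,0.221,-0.5369,0.6047,1.034,1.8139],[.5266,.3116,.2103]),
([0.0549,0.5286,0.2103,1.5603,0.2107,3.1417],[.5277,.172,.1919]),
([0.24,0.7638,0.3574,1.6664,-0.1384,2.8956],[.5213,.1673,.1131]),
([0.2405,0.8431,0.2442,1.4744,-0.1385,2.8956],[.521,.1675,.0094]),
([0.1382,0.224,-0.2797,1.0684,0.0006,2.7587],[.4843,.1483,.1491]),
([-0.4392,0.4611,-0.2547,0.8545,0.0002,2.7336],[.5558,-.1727,.0301])]
Q=np.array([d[0] for d in D]);P=np.array([d[1] for d in D])
def pos(q,k):
    h,L1,a,L2,b,l4,l5,o=k
    j1,j2,j3,j4,j5=q[:5]; p=j2-j3+j4
    e=j2-j3
    r=o+L1*np.sin(j2+a)+L2*np.cos(e+b)+l4*np.cos(p); z=h+L1*np.cos(j2+a)-L2*np.sin(e+b)-l4*np.sin(p)
    r+=l5*np.cos(j5)*np.cos(p); z-=l5*np.cos(j5)*np.sin(p); t=l5*np.sin(j5)
    return np.array([r*np.cos(j1)-t*np.sin(j1),r*np.sin(j1)+t*np.cos(j1),z])
k0=[.1,.4,0,.4,0,.1,.15,0]
f=lambda k:np.concatenate([pos(q,k)-p for q,p in zip(Q,P)])
S=least_squares(f,k0);K=S.x
def ori(q):
    # tool axes: x dir, y
    j1,j2,j3,j4,j5,j6=q;p=j2-j3+j4
    # base: down-plane frame: X=u(p), lateral Y=left, then Z = X x Y
    R=Ro.from_euler('Z',j1)*Ro.from_euler('Y',p)*Ro.from_euler('Z',j5)*Ro.from_euler('X',j6+OFF)
    return R
OFF=0
LO=np.array([-2.76,-.86,-1.03,-2.2,-1.47,-3.14]);HI=np.array([2.76,1.69,1.26,2.34,1.5,3.14])
def ik(p,R,seed):
    g=lambda q:np.r_[(pos(q,K)-p)*5,(ori(q).inv()*R).as_rotvec()]
    s=least_squares(g,np.clip(seed,LO+.01,HI-.01),bounds=(LO,HI));return s.x,np.abs(s.fun).max()
E
python3 - <<'E'
from kin import *
import kin
np.set_printoptions(precision=4,suppress=True)
print(K,np.abs(S.fun).max()*1000)
q=[-0.0504,0.3866,-0.6576,0.3164,1.035,1.8146]
for kin.OFF in (0,np.pi/2,-np.pi/2,np.pi): m=ori(q).as_matrix();print(m[:,0],m[:,1])
E
```

```text
[ 0.2428  0.5362 -0.0658  0.4558 -0.1697  0.1026  0.3848 -0.0132] 90.0690510784134
[ 0.1497  0.8534 -0.4993] [ 0.9849 -0.1731 -0.0005]
[ 0.1497  0.8534 -0.4993] [-0.0869 -0.4917 -0.8664]
[ 0.1497  0.8534 -0.4993] [0.0869 0.4917 0.8664]
[ 0.1497  0.8534 -0.4993] [-0.9849  0.1731  0.0005]
```

Run:
```python
from kin import *
np.set_printoptions(precision=4,suppress=True)
rng=np.random.default_rng(0);best=None
def pos2(q,k): # add lateral offsets
    p=pos(q,k[:8]); j1=q[0]; return p+k[8]*np.array([-np.sin(j1),np.cos(j1),0])
f2=lambda k:np.concatenate([pos2(q,k)-p for q,p in zip(Q,P)])
for i in range(60):
    k=rng.uniform([0,.2,-3,.2,-3,-.1,.1,-.1,-.05],[.4,.6,3,.6,3,.2,.4,.1,.05])
    s=least_squares(f2,k)
    if best is None or s.cost<best.cost:best=s
print(best.x,np.abs(best.fun).max()*1000);print((best.fun.reshape(-1,3)*1000).round(1))
```

```text
[ 0.2331 -0.5185 -3.1416 -0.4133  3.0065  0.1404  0.3002 -0.      0.08  ] 0.06042155902039048
[[ 0.  -0.  -0. ]
 [ 0.   0.   0. ]
 [-0.   0.  -0.1]
 [ 0.   0.   0.1]
 [ 0.  -0.  -0. ]
 [ 0.  -0.   0. ]
 [ 0.   0.  -0.1]
 [-0.  -0.   0. ]
 [-0.  -0.   0. ]
 [ 0.  -0.   0. ]
 [-0.  -0.   0. ]
 [ 0.  -0.  -0.1]
 [ 0.  -0.   0. ]
 [-0.  -0.  -0. ]
 [-0.1  0.  -0. ]]
```

```bash
cat >> kin.py <<'E'
K=np.array([0.2331,-0.5185,-np.pi,-0.4133,3.0065,0.1404,0.3002,0])
_pos=pos
def pos(q,k): return _pos(q,k)+.08*np.array([-np.sin(q[0]),np.cos(q[0]),0])
E
python3 - <<'E'
from m import *
from kin import *
X=np.array([.524,.3525,.106])
flip=Ro.from_euler('X',np.pi)
def best(p,R):
    o=None
    for s in ([0,.4,-.3,.8,.5,1.5],[0,.4,-.3,.8,.5,-1.5],[-.3,.6,.2,1.5,.0,0],[0,.4,-.9,.0,.8,2.8]):
        q,e=ik(p,R,np.array(s,float))
        if o is None or e<o[1]:o=(q,e)
    return o
for name,F in (("std",Ro.identity()),("flip",flip)):
  for az in (40,60,80,100):
    for pi in (30,40):
      R=tool(az,pi)*F;d=R.as_matrix()[:,0];q,e=best(X+.008*d,R);q2,e2=best(X-.07*d,R);q3,e3=best(X+.008*d+[0,0,.1],R)
      print(name,"pick",az,pi,q,"err",round(e,4),round(e2,4),round(e3,4))
C=np.array([.538,-.0145,.04]);y=-3.7
for name,F in (("std",Ro.identity()),("flip",flip)):
  for az in (y,y+180):
    for pi in (120,130):
      a=np.radians(az);R=tool(az,pi)*F;d=R.as_matrix()[:,0]
      p=C+.0175*np.array([np.cos(a),np.sin(a),0])+.008*d;q,e=best(p,R);q2,e2=best(p+[0,0,.12],R);print(name,"place",az,pi,q,round(e,4),round(e2,4))
E
```

```text
std pick 40 30 [ 0.3091  0.2055 -1.03   -0.5578  0.3404  2.8997] err 0.1091 0.1697 0.0112
std pick 40 40 [ 0.3378  0.1708 -1.0047 -0.4445  0.2735  2.904 ] err 0.0 0.0174 0.0
std pick 60 30 [ 0.1317  0.2922 -1.0155 -0.5493  0.7569  2.5648] err 0.0 0.008 0.0
std pick 60 40 [ 0.1853  0.208  -0.875  -0.172   0.6205  2.4984] err 0.0 0.0 0.0
std pick 80 30 [ 0.0483  0.3732 -0.6974  0.1346  1.0058  1.9963] err 0.0 0.0 0.0
std pick 80 40 [ 0.106   0.3246 -0.6136  0.3139  0.8273  1.9922] err 0.0 0.0 0.0
std pick 100 30 [ 0.0409  0.5992 -0.2554  0.943   1.0319  1.3081] err 0.0 0.0 0.0
std pick 100 40 [ 0.0916  0.5189 -0.2653  0.885   0.8686  1.4423] err 0.0 0.0 0.0
flip pick 40 30 [ 0.3091  0.2055 -1.03   -0.5578  0.3404 -0.2419] err 0.1091 0.1697 0.0112
flip pick 40 40 [ 0.3378  0.1708 -1.0047 -0.4445  0.2735 -0.2376] err 0.0 0.0174 0.0
flip pick 60 30 [ 0.1317  0.2922 -1.0155 -0.5493  0.7569 -0.5768] err 0.0 0.008 0.0
flip pick 60 40 [ 0.1853  0.208  -0.875  -0.172   0.6205 -0.6432] err 0.0 0.0 0.0
flip pick 80 30 [ 0.0483  0.3732 -0.6974  0.1346  1.0058 -1.1453] err 0.0 0.0 0.0
flip pick 80
[... 165 characters left out ...]
0 40 [ 0.0916  0.5189 -0.2653  0.885   0.8686 -1.6993] err 0.0 0.0 0.0
std place -3.7 120 [-0.15    0.8436  0.3031  1.5523 -0.0427  3.0676] 0.0 0.0
std place -3.7 130 [-0.1452  1.0106  0.5375  1.7942 -0.0518  3.0798] 0.0 0.0
std place 176.3 120 [-0.2256  0.1023 -0.9731 -0.0226  0.0803 -0.1398] 0.0 0.0
std place 176.3 130 [-0.2329  0.0991 -1.03   -0.1515  0.0981 -0.1395] 0.0979 0.0
flip place -3.7 120 [-0.15    0.8436  0.3031  1.5523 -0.0427 -0.074 ] 0.0 0.0
flip place -3.7 130 [-0.1452  1.0106  0.5375  1.7942 -0.0518 -0.0618] 0.0 0.0
flip place 176.3 120 [-0.2256  0.1023 -0.9731 -0.0226  0.0803  3.0018] 0.0 0.0
flip place 176.3 130 [-0.1578  0.1064 -1.03   -0.1706 -0.0079 -3.14  ] 0.0933 0.0
```

```bash
cat > path.py <<'E'
from m import *
from kin import *
def path(p0,R0,p1,R1,q,n=12):
    rv=(R0.inv()*R1).as_rotvec()
    for i in range(0,n+1):
        f=i/n;p=p0+(p1-p0)*f;R=R0*Ro.from_rotvec(rv*f);q,e=ik(p,R,q);print(i,q.round(2),"e",round(e,4))
E
python3 - <<'E'
from path import *
s=get_state();R0=Rq(s["orientation"]);p0=s["tcp_pos"]
X=np.array([.524,.3525,.102]);R=tool(80,30);d=R.as_matrix()[:,0]
pre=X-.08*d+[0,0,.05];print(pre)
path(p0,R0,pre,R,s["joint_pos"])
go(pre,R)
# from pick-lift to place-hover
up=X+.008*d+[0,0,.11]
a=np.radians(-3.7);Rp=tool(-3.7,120);dp=Rp.as_matrix()[:,0]
C=np.array([.538,-.0145,.04]);pl=C+.0135*np.array([np.cos(a),np.sin(a),0])+.008*dp+[0,0,.13]
q0,e=ik(up,R,np.array([.05,.2,-.6,.5,1.,1.9]));print(e)
path(up,R,pl,Rp,q0,14)
E
```

```text
[0.512  0.2843 0.192 ]
0 [-0.44  0.32  0.07  1.31  0.    2.73] e 0.0
1 [-0.43  0.26 -0.03  1.23  0.09  2.64] e 0.0
2 [-0.41  0.2  -0.13  1.17  0.18  2.55] e 0.0
3 [-0.4   0.16 -0.21  1.11  0.27  2.46] e 0.0
4 [-0.39  0.12 -0.28  1.05  0.36  2.37] e 0.0
5 [-0.37  0.1  -0.35  1.    0.45  2.29] e 0.0
6 [-0.35  0.08 -0.41  0.95  0.54  2.2 ] e 0.0
7 [-0.32  0.08 -0.46  0.9   0.63  2.11] e 0.0
8 [-0.29  0.09 -0.5   0.85  0.72  2.03] e 0.0
9 [-0.26  0.11 -0.53  0.8   0.81  1.95] e 0.0
10 [-0.21  0.14 -0.56  0.75  0.89  1.87] e 0.0
11 [-0.17  0.18 -0.57  0.7   0.97  1.78] e 0.0
12 [-0.11  0.24 -0.57  0.66  1.04  1.7 ] e 0.0
row [  40.5 -456.3   60.1] [-73.39  48.89 -42.93] max|sh| 462 rot 98.1
8.928691119791663e-13
0 [ 0.05  0.21 -0.58  0.42  1.01  2.  ] e 0.0
1 [ 0.03  0.18 -0.55  0.53  0.92  2.05] e 0.0
2 [ 0.01  0.17 -0.51  0.63  0.83  2.11] e 0.0
3 [-0.01  0.17 -0.46  0.74  0.74  2.18] e 0.0
4 [-0.02  0.17 -0.4   0.83  0.66  2.24] e 0.0
5 [-0.03  0.19 -0.34  0.93  0.57  2.32] e 0.0
6 [-0.04  0.22 -0.27  1.02  0.49  2.39] e 0.0
7 [-0.05  0.26 -0.2   1.11  0.41  2.47] e 0.0
8 [-0.06  0.31 -0.12  1.2   0.33  2.55] e 0.0
9 [-0.07  0.37 -0.04  1.3   0.26  2.63] e 0.0
10 [-0.08  0.43  0.05  1.39  0.19  2.71] e 0.0
11 [-0.1   0.5   0.14  1.49  0.12  2.8 ] e 0.0
12 [-0.11  0.58  0.24  1.58  0.06  2.88] e 0.0
13 [-0.13  0.66  0.35  1.69  0.01  2.97] e 0.0
14 [-0.15  0.75  0.46  1.8  -0.04  3.07] e 0.0
```

Request:
send_rows(plan=[[4,-45.6,6,-7.3,4.9,-4.3],[8,-91,12,-14.7,9.8,-8.6],[12,-137,18,-22,14.7,-12.9],[16,-182.5,24,-29.4,19.6,-17.2],[20,-228,30,-36.7,24.4,-21.5],[24,-274,36,-44,29.3,-25.8],[28,-319,42,-51.4,34.2,-30],[32,-365,48,-58.7,39.1,-34.3],[36,-411,54,-66,44,-38.6],[38,-456,60,-73.4,48.9,-42.9]], claw=48)

```text
clock: 30.95
tcp_pos: [0.5086, 0.2863, 0.1897]
orientation: [0.163, 0.739, 0.623, -0.198]
wrist_force: [0.9, -0.3, 0.5]
finger_gap: 0.0481
```

Run:
```python
from m import *
st();snap("wrist","w16")
R=tool(80,30);d=R.as_matrix()[:,0];X=np.array([.524,.3525,.102])
go(X-.08*d+[0,0,.05],R);go(X-.07*d,R);go(X+.008*d,R)
```

```text
t 30.95 tcp [0.5086 0.2863 0.1897] x [ 0.1449  0.8562 -0.496 ] y [ 0.9854 -0.1704 -0.0064] gap 48.1 F [ 0.9341 -0.2647  0.489 ] j [-0.1097  0.2387 -0.5722  0.6588  1.0489  1.6946]
row [-5.3  5.5 -1.7] [-0.1  -0.44  0.68] max|sh| 8 rot 0.8
row [29.4  6.  41.9] [-0.1  -0.44  0.68] max|sh| 51 rot 0.8
row [107.4   6.9  42.5] [-0.1  -0.44  0.68] max|sh| 116 rot 0.8
```

View pics/w16.png

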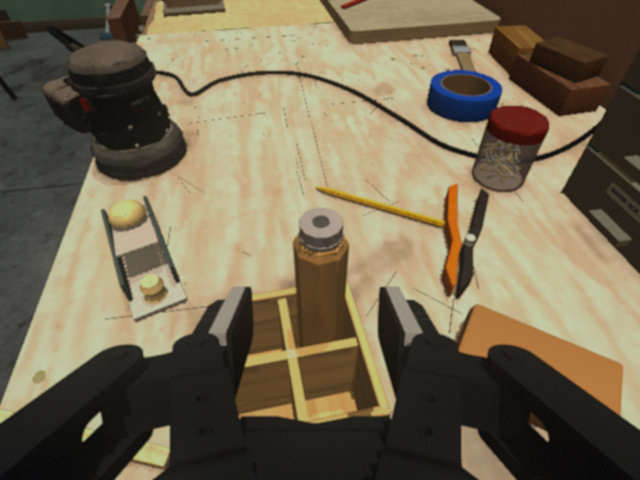

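Request:
send_rows(plan=[[10,2,14,0,0,0],[20,3,28,0,0,0],[32,3,42,0,0,0],[45,3,42,0,0,0],[60,3,42,0,0,0],[70,3,42,0,0,0],[70,3,42,0,0,0],[70,3,42,0,0,0],[70,3,42,0,0,0],[70,3,42,0,0,0]])

```text
clock: 32.25
tcp_pos: [0.5193, 0.3235, 0.1195]
orientation: [0.163, 0.74, 0.622, -0.2]
wrist_force: [-0.1, -0.1, -0.8]
finger_gap: 0.0481
```

Run:
```python
from m import *
from h import *
st();W=snap("wrist","w17")
R=tool(80,30);d=R.as_matrix()[:,0];X=np.array([.524,.3525,.102])
go(X+.008*d,R)
```

```text
t 32.25 tcp [0.5193 0.3235 0.1195] x [ 0.1475  0.8544 -0.4982] y [ 0.9847 -0.1743 -0.0074] gap 48.1 F [-0.0913 -0.0673 -0.7697] j [-0.0275  0.3409 -0.6663  0.3196  1.0317  1.8617]
row [42.2 -0.3  0.6] [-0.38 -0.12  0.18] max|sh| 42 rot 0.4
```

View pics/w17.png

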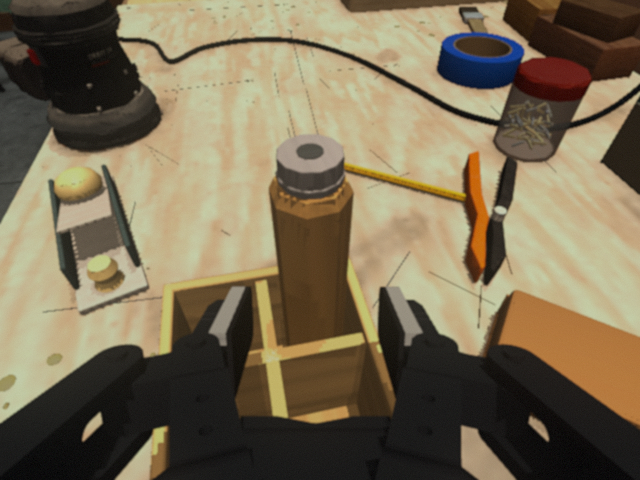

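Request:
send_rows(plan=[[10,-0.3,0.6,-0.4,0,0],[20,-0.3,0.6,-0.4,0,0],[30,-0.3,0.6,-0.4,0,0],[38,-0.3,0.6,-0.4,0,0],[42,-0.3,0.6,-0.4,0,0],[42,-0.3,0.6,-0.4,0,0],[42,-0.3,0.6,-0.4,0,0],[42,-0.3,0.6,-0.4,0,0],[42,-0.3,0.6,-0.4,0,0],[42,-0.3,0.6,-0.4,0,0]])

```text
clock: 33.55
tcp_pos: [0.525, 0.3594, 0.098]
orientation: [0.165, 0.739, 0.622, -0.198]
wrist_force: [0.2, 0.2, 0.1]
finger_gap: 0.0481
```

Request:
send_rows(plan=[[0,0,0,0,0,0],[0,0,0,0,0,0],[0,0,0,0,0,0],[0,0,0,0,0,0],[0,0,0,0,0,0],[-2.5,0,-4.3,0,0,0],[-10,0,-17.3,0,0,0],[-22,0,-38,0,0,0],[-38,0,-66,0,0,0],[-55,0,-95,0,0,0]], claw=20, newtons=60)

```text
clock: 34.8
tcp_pos: [0.5245, 0.3589, 0.208]
orientation: [0.165, 0.739, 0.622, -0.199]
wrist_force: [0.3, -0.1, -1.5]
finger_gap: 0.0295
```

Run:
```python
from path import *
s=st();snap("wrist","w18")
R0=Rq(s["orientation"])
a=np.radians(-3.7);Rp=tool(-3.7,120);dp=Rp.as_matrix()[:,0]
C=np.array([.538,-.0145,.04]);pl=C+.0135*np.array([np.cos(a),np.sin(a),0])+.008*dp+[0,0,.15]
go(pl,Rp);print(pl)
rv=(R0.inv()*Rp).as_rotvec(degrees=True);tp=R0.inv().apply(pl-s["tcp_pos"])*1000
for i in range(1,13):print(np.round(np.r_[tp*i/12,rv*i/12],1).tolist())
```

```text
t 34.8 tcp [0.5245 0.3589 0.208 ] x [ 0.1465  0.854  -0.4993] y [ 0.9853 -0.1707 -0.0029] gap 29.5 F [ 0.2561 -0.0586 -1.5393] j [ 0.0466  0.2086 -0.5789  0.4265  1.0089  1.9891]
row [-302.2   84.   208.1] [ 88.59 -72.43  23.73] max|sh| 376 rot 116.9
[ 0.5475 -0.0151  0.1831]
[-25.3, 7.2, 16.9, 7.4, -6.0, 2.0]
[-50.6, 14.4, 33.9, 14.7, -12.0, 4.0]
[-75.9, 21.6, 50.8, 22.1, -18.0, 6.0]
[-101.2, 28.9, 67.8, 29.5, -24.0, 8.0]
[-126.5, 36.1, 84.7, 36.8, -30.0, 9.9]
[-151.8, 43.3, 101.7, 44.2, -36.0, 11.9]
[-177.1, 50.5, 118.6, 51.6, -42.0, 13.9]
[-202.4, 57.7, 135.6, 58.9, -48.0, 15.9]
[-227.7, 64.9, 152.5, 66.3, -54.0, 17.9]
[-253.0, 72.1, 169.5, 73.6, -60.0, 19.9]
[-278.3, 79.3, 186.4, 81.0, -66.0, 21.9]
[-303.6, 86.6, 203.4, 88.4, -72.0, 23.9]
```

View pics/w18.png

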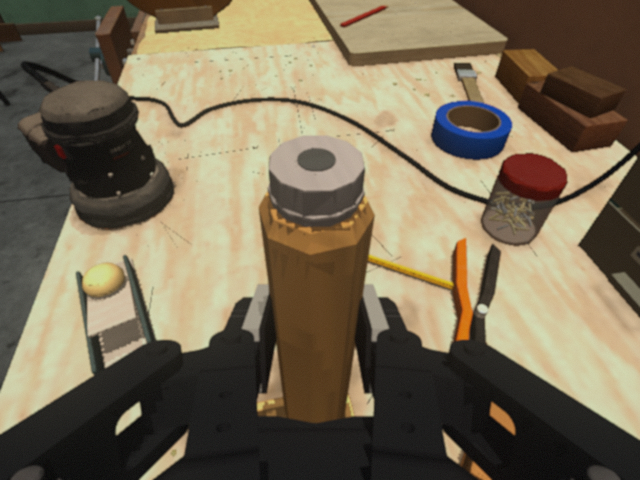

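Request:
send_rows(plan=[[-25,7,17,7.4,-6,2],[-50.6,14.4,34,14.7,-12,4],[-76,21.6,51,22.1,-18,6],[-101,29,68,29.5,-24,8],[-126.5,36,85,36.8,-30,9.9],[-152,43,102,44.2,-36,11.9],[-177,50.5,119,51.6,-42,13.9],[-202,58,135.6,58.9,-48,15.9],[-228,65,152.5,66.3,-54,17.9],[-253,72,169.5,73.6,-60,19.9]])

```text
clock: 36.1
tcp_pos: [0.5444, 0.0465, 0.1869]
orientation: [-0.008, -0.587, -0.108, 0.802]
wrist_force: [0.1, 0.3, -1.3]
finger_gap: 0.0297
```

Run:
```python
from path import *
s=st()
Rp=tool(-3.7,120)
go([ 0.5475,-0.0151,0.1831],Rp)
```

```text
t 36.1 tcp [0.5444 0.0465 0.1869] x [-0.3111  0.1133 -0.9436] y [ 0.1397 -0.9766 -0.1633] gap 29.7 F [ 0.1337  0.3122 -1.3212] j [-0.1062  0.5504  0.2406  1.5892  0.0798  2.8556]
row [-4.3 61.2  7.3] [ 14.6  -11.98   3.89] max|sh| 62 rot 19.3
```

Request:
send_rows(plan=[[-2,20,2,5,-4,1.3],[-3,40,4,10,-8,2.6],[-4,60,7,14.6,-12,3.9],[-4,60,7,14.6,-12,3.9],[-4,60,7,14.6,-12,3.9],[-4,60,7,14.6,-12,3.9],[-4,60,7,14.6,-12,3.9],[-4,60,7,14.6,-12,3.9],[-4,60,7,14.6,-12,3.9],[-4,60,7,14.6,-12,3.9]])

```text
clock: 37.35
tcp_pos: [0.5474, -0.0129, 0.1825]
orientation: [0.028, -0.501, 0.014, 0.865]
wrist_force: [-0.3, 0.0, -1.1]
finger_gap: 0.0296
```

Run:
```python
from path import *
s=st();snap("wrist","w19");snap("scene","s19")
d=cv2.imread("pics/s19.png");cv2.imwrite("pics/s19a.png",cv2.resize(d[150:320,240:460],None,fx=3.5,fy=3.5))
Rp=tool(-3.7,120)
go([ 0.5475,-0.0151,0.1831],Rp)
```

```text
t 37.35 tcp [ 0.5474 -0.0129  0.1825] x [-0.4972  0.0336 -0.867 ] y [-0.0619 -0.9981 -0.0032] gap 29.6 F [-0.305   0.0233 -1.1397] j [-0.148   0.746   0.4914  1.8365 -0.04    3.0654]
row [-0.8  2.2  0.1] [ 0.22 -0.09  0.09] max|sh| 2 rot 0.3
```

View pics/w19.png

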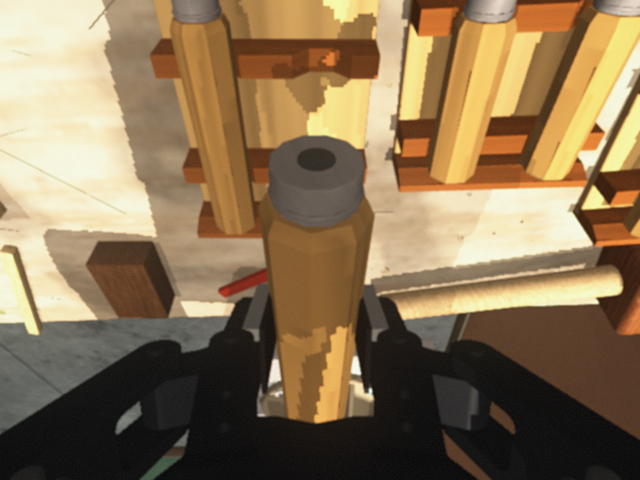

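View pics/s19a.png

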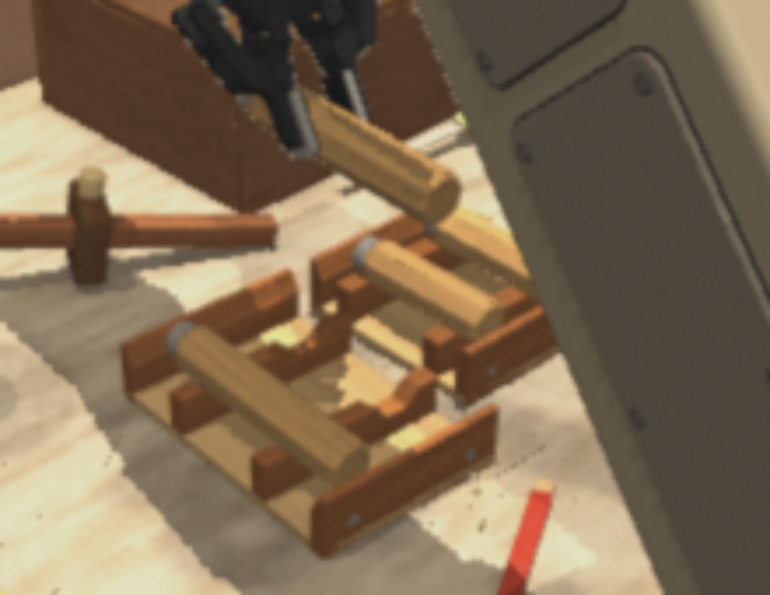

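Run:
```python
from h import *
t=load("pics/w15.npz")["frame"]
cv2.imwrite("pics/w15a.png",cv2.resize(t[105:345,0:200],None,fx=2.5,fy=2.5,interpolation=2))
cv2.imwrite("pics/w15b.png",cv2.resize(t[165:290,60:200],None,fx=4.5,fy=4.5,interpolation=2))
```

```text
(no output)
```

View pics/w15b.png

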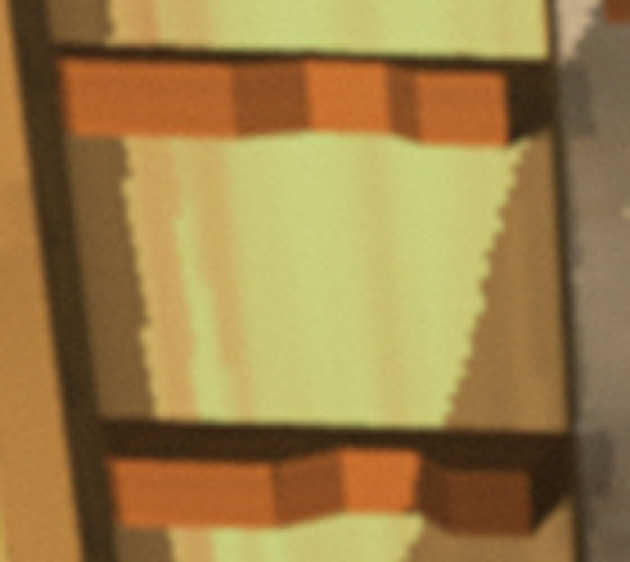

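View pics/w15a.png

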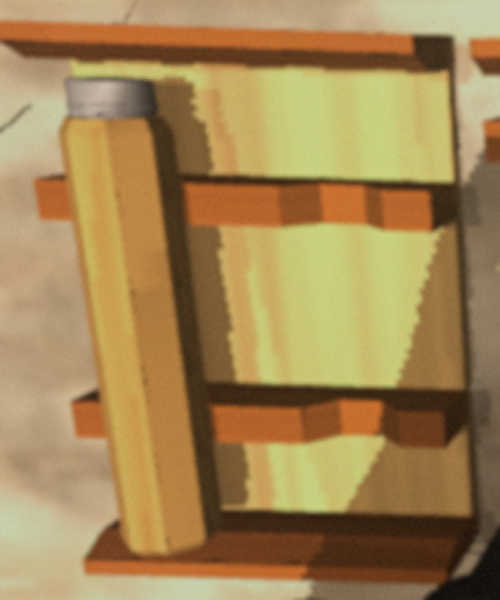

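Run:
```python
from h import *
np.set_printoptions(precision=4,suppress=True)
W=load("pics/w15.npz")
B=lambda u,v:(u/4.5+60-.4,v/4.5+165-.4);A=lambda u,v:(u/2.5-.3,v/2.5+105-.3)
P=[]
for fl,r,o,ro in (((307,390),97,(236,416),100),((343,420),483,(276,440),495)):
    p=(plane(W,B(fl[0],r),.025)+plane(W,B(fl[1],r),.025))/2;q=(plane(W,B(o[0],ro),.035)+plane(W,B(o[1],ro),.035))/2
    print(p,q);P.append((p+q)/2)
v=P[0]-P[1];print("notch centre",(P[0]+P[1])/2,np.linalg.norm(v),np.degrees(np.arctan2(v[1],v[0])))
fR=plane(W,A(452,38),.042);fL=plane(W,A(2,24),.042);nL=plane(W,A(86,572),.042);nR=plane(W,A(446,580),.042)
print("corners",fL,fR,nL,nR,"centre",(fL+fR+nL+nR)/4,np.linalg.norm(fL-fR),np.linalg.norm(fL-nL))
f=(fL+fR)/2;n=(nL+nR)/2;x=(f-n)/np.linalg.norm(f-n);y=np.array([-x[1],x[0],0]);print("yaw",np.degrees(np.arctan2(x[1],x[0])),"place",(f+n)/2-.033*y)
p=plane(W,A(110,80),.05);q=plane(W,A(165,552),.055);v=p-q;c=(p+q)/2;print("stored",c,np.linalg.norm(v),np.degrees(np.arctan2(v[1],v[0])),"->",c-.066*y)
# held
W=load("pics/w19.npz")
# ferrule end face centre: hole (317,159); axis height
for z in (.189,):print("held end",plane(W,(317,159),z))
```

```text
[ 0.5777 -0.0186  0.025 ] [ 0.5786 -0.0188  0.035 ]
[ 0.4976 -0.0135  0.025 ] [ 0.4988 -0.013   0.035 ]
notch centre [ 0.5382 -0.016   0.03  ] 0.08015366371156615 -3.8802769515736673
corners [0.6408 0.074  0.042 ] [ 0.632  -0.0689  0.042 ] [0.4466 0.0894 0.042 ] [ 0.4389 -0.0434  0.042 ] centre [0.5396 0.0127 0.042 ] 0.14318540570925714 0.19473669367315524
yaw -6.034279065478304 place [ 0.5361 -0.0201  0.042 ]
stored [0.5415 0.0437 0.0525] 0.16249570478816522 -4.047993177715463 -> [ 0.5345 -0.0219  0.0525]
held end [ 0.6197 -0.0184  0.189 ]
```

Request:
send_rows(plan=[[35,2.5,-20,0,0,0],[70,2.5,-40,0,0,0],[90,2.5,-51.7,0,0,0],[102,2.5,-58.6,0,0,0],[111,2.5,-63.8,0,0,0],[118,2.5,-67.8,0,0,0],[123,2.5,-70.7,0,0,0],[126,2.5,-72.4,0,0,0],[128,2.5,-73.5,0,0,0],[128,2.5,-73.5,0,0,0]])

```text
clock: 38.7
tcp_pos: [0.5472, -0.0149, 0.0349]
orientation: [0.028, -0.501, 0.014, 0.865]
wrist_force: [-0.5, 0.1, -1.3]
finger_gap: 0.0299
```

Run:
```python
from path import *
s=st();snap("wrist","w20");snap("scene","s20")
d=cv2.imread("pics/s20.png");cv2.imwrite("pics/s20a.png",cv2.resize(d[190:320,250:440],None,fx=4,fy=4))
```

```text
t 38.7 tcp [ 0.5472 -0.0149  0.0349] x [-0.4973  0.0336 -0.8669] y [-0.062  -0.9981 -0.0031] gap 29.9 F [-0.5164  0.0851 -1.3087] j [-0.1509  0.8321  0.2857  1.5447 -0.0416  3.0629]
```

View pics/s20a.png

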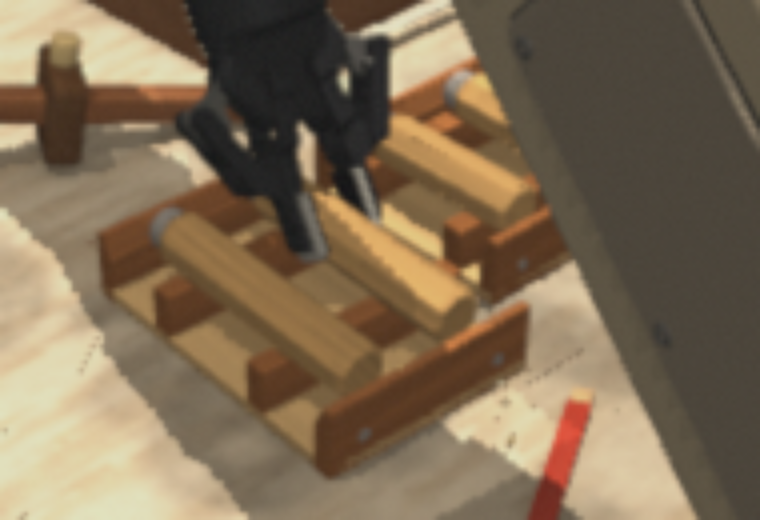

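View pics/w20.png

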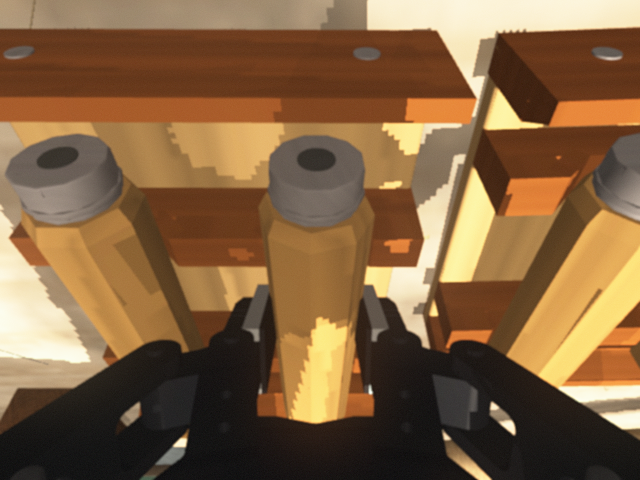

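Request:
send_rows(plan=[[0.9,0,-0.5,0,0,0],[1.7,0,-1,0,0,0],[2.2,0,-1.25,0,0,0],[2.6,0,-1.5,0,0,0],[2.6,0,-1.5,0,0,0],[2.6,0,-1.5,0,0,0],[2.6,0,-1.5,0,0,0],[2.6,0,-1.5,0,0,0],[2.6,0,-1.5,0,0,0],[2.6,0,-1.5,0,0,0]])

```text
clock: 40.05
tcp_pos: [0.5473, -0.015, 0.034]
orientation: [0.027, -0.501, 0.014, 0.865]
wrist_force: [0.8, -1.2, 10.2]
finger_gap: 0.0297
```

Request:
send_rows(plan=[[0,0,0,0,0,0],[0,0,0,0,0,0],[0,0,0,0,0,0],[0,0,0,0,0,0],[0,0,0,0,0,0],[-15,0,0,0,0,0],[-40,0,0,0,0,0],[-70,0,10,0,0,0],[-110,0,40,0,10,0],[-150,0,80,0,20,0]], claw=48)

```text
clock: 41.3
tcp_pos: [0.5538, -0.0162, 0.1985]
orientation: [0.025, -0.643, 0.019, 0.765]
wrist_force: [1.3, -0.4, 1.9]
finger_gap: 0.0479
```

Run:
```python
from path import *
s=st();snap("wrist","w21");snap("scene","s21")
d=cv2.imread("pics/s21.png");cv2.imwrite("pics/s21a.png",cv2.resize(d[190:320,250:440],None,fx=4,fy=4))
go([.55,-.10,.30],tool(-3,90))
```

```text
t 41.3 tcp [ 0.5538 -0.0162  0.1985] x [-0.1724  0.0144 -0.9849] y [-0.0622 -0.9981 -0.0037] gap 47.9 F [ 1.3194 -0.4376  1.8973] j [-0.1663  0.4334  0.1253  1.4359 -0.0143  3.0385]
row [-86.1  84.5   9.3] [-0.51  8.8   0.12] max|sh| 121 rot 8.8
```

View pics/w21.png

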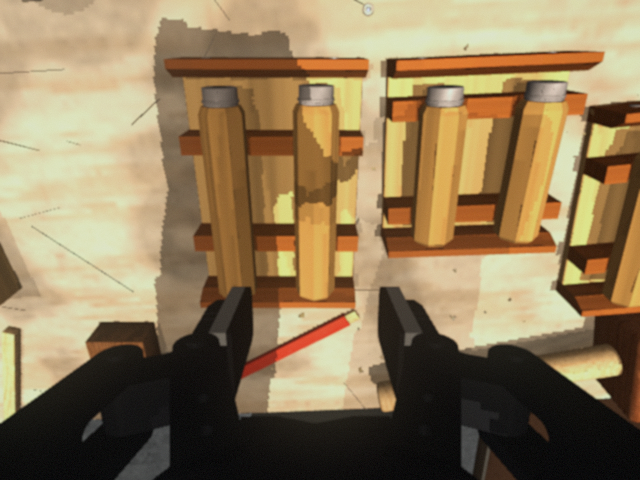

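View pics/s21a.png

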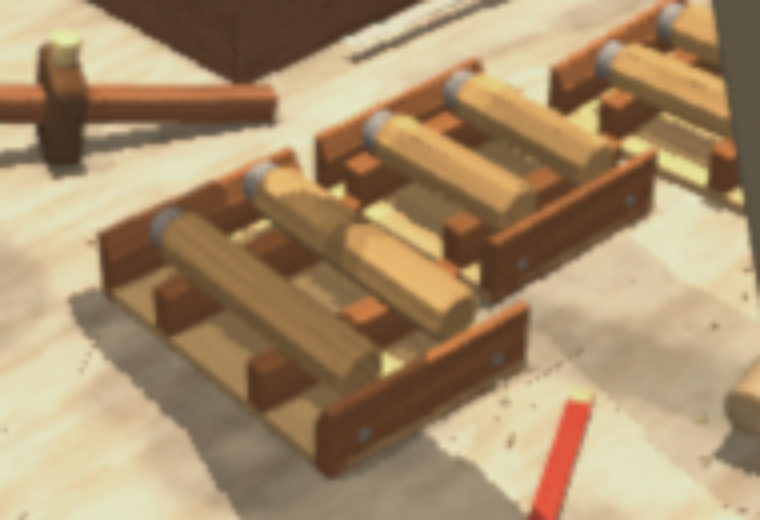

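Request:
send_rows(plan=[[-20,20,2,0,2,0],[-40,40,5,0,4,0],[-60,60,7,0,6,0],[-80,80,9,0,8.8,0],[-86,84,9,0,8.8,0],[-86,84,9,0,8.8,0],[-86,84,9,0,8.8,0],[-86,84,9,0,8.8,0],[-86,84,9,0,8.8,0],[-86,84,9,0,8.8,0]])

```text
clock: 42.65
tcp_pos: [0.5532, -0.0999, 0.2875]
orientation: [0.023, -0.7, 0.02, 0.714]
wrist_force: [-0.5, -0.6, -0.1]
finger_gap: 0.048
```

Run:
```python
from m import *
st();snap("wrist","w22");snap("scene","s22");snap("top","t22")
d=cv2.imread("pics/w22.png");cv2.imwrite("pics/w22a.png",cv2.resize(d[30:300,60:320],None,fx=2.2,fy=2.2))
cv2.imwrite("pics/w22b.png",cv2.resize(d[30:300,260:560],None,fx=2.2,fy=2.2))
```

```text
t 42.65 tcp [ 0.5532 -0.0999  0.2875] x [-0.0194  0.0045 -0.9998] y [-0.0615 -0.9981 -0.0033] gap 48.0 F [-0.4744 -0.6172 -0.1153] j [-0.3205  0.2975  0.1607  1.4537 -0.0018  2.8826]
```

View pics/w22.png

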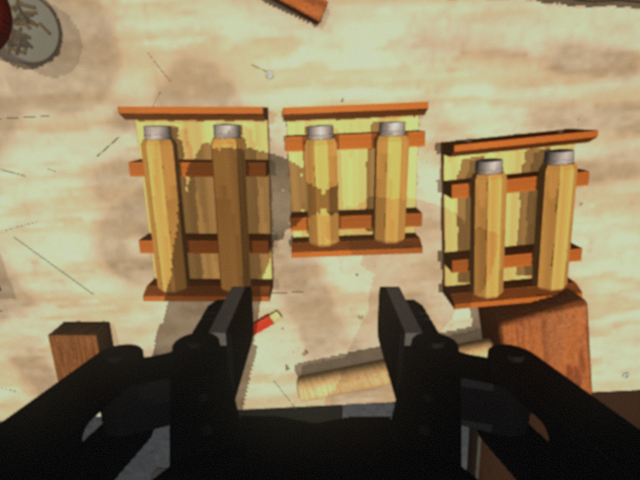

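View pics/w22a.png

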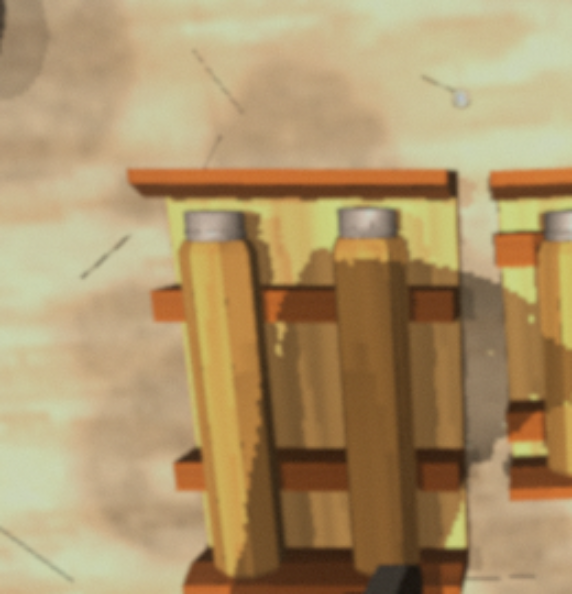

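View pics/s22.png

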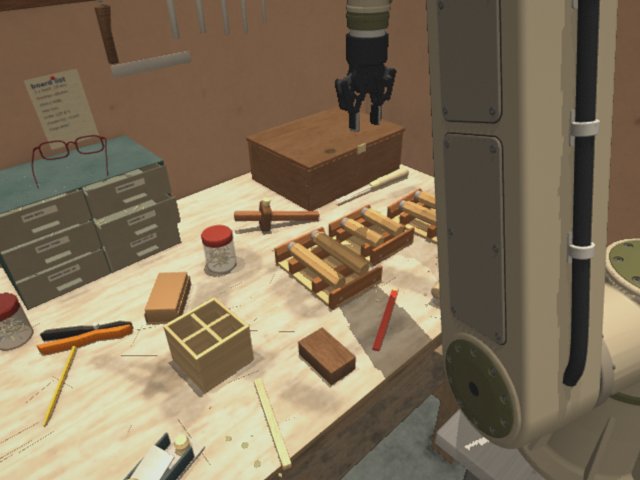

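Run:
```python
from h import *
np.set_printoptions(precision=4,suppress=True)
W=load("pics/w22.npz");V=load("pics/w21.npz")
hsv=cv2.cvtColor(W["frame"],cv2.COLOR_BGR2HSV)
A=lambda u,v:((u+.5)/2.2+60-.5,(v+.5)/2.2+30-.5)
def e(W,a,b):
    p=plane(W,a,.052);q=plane(W,b,.055);v=p-q;return (p+q)/2,round(np.linalg.norm(v),4),round(np.degrees(np.arctan2(v[1],v[0])),2)
print("w22 stored",e(W,A(214,212),A(246,576)));print("w22 long",e(W,A(367,208),A(386,572)))
print("w21 stored",e(V,(219,87),(236,298)));print("w21 long",e(V,(316,85),(316.5,300)))
print("tri fer",tri(W,A(367,208),V,(316,85)),"butt",tri(W,A(386,572),V,(316.5,300)),"stored fer",tri(W,A(214,212),V,(219,87)))
print("short",e(W,(393,122),(390,244)),"short st",e(W,(320,126),(323,247)))
print("med",e(W,(560,150),(551,292)),"med st",e(W,(489,160),(488,297)))
B=lambda u,v:A(u,v)
# boards long
print("far inner/outer",plane(W,A(128,170),.042),plane(W,A(456,171),.042),"near outer",plane(W,(145,299),.042),plane(W,(271,299),.042))
```

```text
w22 stored (array([0.5413, 0.0462, 0.0535]), np.float64(0.1628), np.float64(-4.47))
w22 long (array([ 0.5391, -0.018 ,  0.0535]), np.float64(0.1623), np.float64(-3.88))
w21 stored (array([0.5428, 0.0479, 0.0535]), np.float64(0.162), np.float64(-4.39))
w21 long (array([ 0.5385, -0.0162,  0.0535]), np.float64(0.165), np.float64(-3.37))
tri fer (array([ 0.6199, -0.021 ,  0.0407]), np.float64(8.869556564598199e-05)) butt (array([ 0.4582, -0.0121,  0.0567]), np.float64(0.001952972111412988)) stored fer (array([0.6224, 0.0448, 0.0391]), np.float64(0.00022923225401366888))
short (array([ 0.5552, -0.1721,  0.0535]), np.float64(0.1152), np.float64(-2.04)) short st (array([ 0.556 , -0.1061,  0.0535]), np.float64(0.1149), np.float64(-1.87))
med (array([ 0.5074, -0.3303,  0.0535]), np.float64(0.1422), np.float64(2.18)) med st (array([ 0.5039, -0.2662,  0.0535]), np.float64(0.1389), np.float64(2.71))
far inner/outer [0.6414 0.0767 0.042 ] [ 0.6325 -0.0604  0.042 ] near outer [0.4475 0.0876 0.042 ] [ 0.4395 -0.0459  0.042 ]
```

Run:
```python
from workcell import job
print(job.hand_in())
```

```text
the job is handed in; nothing more can be done
None
```

All three loose handles are lying in the empty places of their own trays, and I handed the job in at about 43 s of the 72 s allowed. No verdict came back.

- **Medium handle:** I picked it up from the bench and lowered it straight into its tray.
- **Short handle:** I lifted it out of the caddy, laid it on the bench and gripped it again at its middle before placing it.
- **Long handle:** I lifted it out of the caddy, turned it level and placed it in one grip.

**How they seated:** each handle met its notches at the expected height, with 5 to 10 N on pressing down, before I opened the fingers.

**Last wrist-camera check:**

| Handle | Distance to the stored handle (66 mm nominal) | Angle to the stored handle |
|---|---|---|
| Short | 66 mm | within 1° |
| Medium | 64 mm | within 1° |
| Long | 64 mm | within 1° |

The estimates of the placed centres lay within about 3 mm of the places. The stored handles looked to be in their places. I judged the jar, offcut and sanding block by eye in the last scene view, where they looked untouched. The arm was clear of everything.

**What went wrong or disagreed:**
- **First reach for the short handle:** it ran into the joint 3 limit, so I backed out and came in from another direction.
- **Cameras:** the top and wrist cameras disagreed by about 3 to 5 mm sideways, and I went by the wrist camera.
- **Estimates for the long tray place:** these spread over several mm sideways (-12.5 to -22 mm in y), because a shadowed corner and an oblique view spoiled some of them. I used the notch centres, which agreed in two views.

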